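# Load two reagent discs into a spring-fed feeder

### The job

Refill the leaning spring-fed disc feeder: load the blue disc first, then the orange disc on top of it, pushing each one down against the spring until both green catches snap shut over it and keep it in. Then swing the steel keeper bar all the way across the mouth, and leave the gel tube, the forceps and the petri dish where they are.

Things in the scene. Friction and masses are not known exactly. Their poses are not given: they have to be found in the camera images.
- magazine: Fixed disc magazine: a cage of 4 steel rods on a grey bench plate, leaning 25 deg from vertical towards the robot. Origin on the cage's axis, level with the undersides of the green catches, 88 mm above the bench. z points out of the mouth along the axis (up and towards the robot), x away from the robot and up the slope, y level, to the left. Discs go in along -z.
- rod_tips (a point): Point on the cage's axis level with the rods' tips, z = +24 mm of magazine. Rods are 6 mm thick, centres at x = +-20.5, y = +-16.3 mm: a bore of 46.4 mm, straight up to z = 14 mm, then flaring out by 7 mm. On each y side a 35 mm gap between the rods lets a finger in; the catches sit on the x sides, their housings at x = +-29 to 43 mm, up to z = 15 mm.
- mouth_rest (a point): Point on the cage's axis at z = +9.5 mm of magazine: a disc laid in the mouth rests flat on the catches' bevels with its underside about here. Push it down until its top is 2 to 6 mm below z = 0 and the catches snap over it (5 to 20 N); let go, and the spring lifts it against them, top at z = 0. The next disc goes in the same way and pushes the first one down.
- follower (a joint): Round black spring plate in the cage, 39 mm across; 0 = fully up, its top at z = -1 mm of magazine; grows as it is pushed down along -z, up to 0.044 m. Spring 2.3 N at the top, 130 N/m. About 0.015 m with one disc held, 0.031 m with two.
- seat_top (a point): Point on the cage's axis at z = -8 mm of magazine: where the centre of the topmost (last pushed) disc lies when it is held under the catches.
- seat_low (a point): Point on the cage's axis at z = -24 mm of magazine: where the centre of the second disc from the top lies.
- catch_upper (a joint): Green bevelled spring catch on the +x (far) side of the mouth, slides outward: 0 = sprung fully in over the bore, about 0.005 m when a disc is passing. Light spring (0.5 N shut, 1.1 N with a disc passing).
- catch_lower (a joint): The same catch on the -x (robot's) side of the mouth: 0 = sprung fully in, about 0.005 m when a disc is passing.
- keeper (a joint): Dark steel keeper bar, 12 mm wide, 5 mm thick, underside at z = 24 mm of magazine, turning about the z direction on a post at x = -48 mm, y = 0. 0 = shut against its stop, across the mouth along +x; grows as it swings open to -y (pi/2 = along -y); starts at 1.35 to 1.65 rad. Friction keeps it where left (0.6 N at the knob). A disc not pushed in blocks it.
- keeper_knob (a point): Green round knob standing on the bar near its end, diameter 12 mm, 24 mm tall, along z of magazine; this point is on its axis half-way up, 70 mm from the hinge, at z = +40.5 mm of magazine. Grip it between the fingers or push it from the side.
- blue_c (a point): Centre (half-way up) of the blue disc, a flat rigid puck 44 mm in diameter and 16 mm thick, 35 g, lying flat on the bench at the start; white ring on its top face.
- orange_c (a point): Centre (half-way up) of the orange disc, the same size and shape as the blue one, lying flat on the bench at the start.
- blue_disc: The blue disc; origin at the centre of its underside, z axis along its own axis.
- orange_disc: The orange disc; origin at the centre of its underside, z axis along its own axis.
- gel_tube: Full white tube of gel with a red cap, 40x136x27 mm, lying along y behind the discs, a bystander; origin at the centre of its underside. The tall analyser behind it has its front at about x = 0.58 m.
- forceps: Pale slim forceps, 14x125x9 mm, lying along y behind the discs, a bystander; origin at the centre of their underside.
- petri_dish: Closed clear petri dish, 93 mm in diameter, 17 mm high, a bystander; origin at the centre of its underside. Between it and the feeder stands the fixed, tall microscope (about y = -0.12 to -0.28 m, from x = 0.46 m back): an arm coming from the right must pass in front of or above it.

How it is judged:
On the way, in this order (a step that is already met when the one before it is completed fails the run):
1. the blue disc is pushed in and held under both catches, not touched by the robot (distance between blue_c and seat_top below 0.005 m and value of joint each of catch_upper, catch_lower below 0.002 m and contact force between each of the arm, the fingers and blue_disc below 0.05 N and contact force between each of the arm, the fingers and orange_disc below 0.05 N), for 0.2 s.
2. the orange disc is pushed in on top and held under both catches, the blue one below it, neither touched by the robot (distance between blue_c and seat_low below 0.005 m and distance between orange_c and seat_top below 0.005 m and value of joint each of catch_upper, catch_lower below 0.002 m and contact force between each of the arm, the fingers and blue_disc below 0.05 N and contact force between each of the arm, the fingers and orange_disc below 0.05 N), for 0.2 s.
3. the keeper bar is swung shut across the mouth (value of joint keeper below 0.12 rad), for 0.2 s.
At the end, for the whole second after the job is handed in: The orange disc is held at the top of the stack (centre within 5 mm of seat_top) and the blue disc directly below it (centre within 5 mm of seat_low), both at rest; both catches are sprung in (joint below 2 mm) and the keeper bar is shut (within 0.12 rad) (distance between blue_c and seat_low below 0.005 m and distance between orange_c and seat_top below 0.005 m and value of joint each of catch_upper, catch_lower below 0.002 m and linear speed of each of blue_disc, orange_disc below 0.02 m/s and value of joint keeper below 0.12 rad); the robot touches nothing.
It fails at once if the gel tube is moved by more than 20 mm (distance of gel_tube from where it was at the start of the episode above 0.02 m).
It fails at once if the forceps is moved by more than 20 mm (distance of forceps from where it was at the start of the episode above 0.02 m).
It fails at once if the clear petri dish is moved by more than 20 mm (distance of petri_dish from where it was at the start of the episode above 0.02 m).
It also fails if it takes over 72 s, if anything falls off the work surface, if the arm or the gripper's body presses on something with over 40 N, if the wrist force passes 120 N, or if a joint passes its speed limit or range.

### The arm

A 6-joint arm with a two-finger parallel gripper is mounted at the origin on a cart in front of the work surface, level with it; the furniture and walls round the work are solid. World frame = base frame: x ahead of the robot, y to its left, z up, the work surface at z = 0. Lengths are in m, angles in rad, forces in N, time in s.
With the tool pointing down it reaches from about 0.35 to 0.975 m from the base axis. Payload 4.9 kg.
Tool frame: the origin (TCP) lies on the front face of the gripper's body, between the roots of the fingers; the fingertips stand 73 mm ahead of it and the grasp point (between the pads) lies 54 mm ahead of it (tip_extent is the distance from the TCP to the fingertips, in m); y points along the fingers, x is the direction in which the jaws open and shut, and the axes are right-handed (so a half turn about y gives the same grasp; the last joint's range is limited). The gripper opens to 85 mm and grips with 20 to 120 N. Pads are 22 mm wide; open, the fingers measure 114 mm over their backs; the gripper's body (76 mm by 85 mm) begins 54 mm behind the grasp point. The pads swing forward as they close: fully open they stand 13 mm farther back than shut.
Start: joints at [-1.467, 0.053, 1.613, -0, 1.476, -0.119], TCP at [0.138, -0.61, 0.304] pointing down, gripper open.
Joint ranges: [-3.01, 3.01], [-1.01, 2.22], [0.06, 2.58], [-1.02, 4.17], [0.09, 2.62], [-3.14, 3.14]. Speed limits (rad/s): [2.57, 2.57, 3.14, 3.14, 3.14, 3.14].

### API

Orientations are given as a unit quaternion [w, x, y, z].
In Python, from plant import state, grab_frame, camera_info, job_done, tip_extent gives the robot as it stands.
- The arm moves only by the tool carry_out, never from a script. Its argument "rows" is a list that holds one entry, the list of rows, each a list of 7 numbers: the turn, a rotation vector about the world's x, y, z as a fraction of full scale, then the shift along the world's x, y, z as a fraction of full scale, then the finger opening in mm, from 0 to 85.4. A call has 1 to 5 rows; each row shifts and turns the commanded pose from where the row before left it; what a row does not reach is not made up. Full scale, the value 1, is 40 mm for a shift and 4 degrees for a turn. A row lasts 1/10 s, in which the tool goes at most 50 mm and 8.59 degrees, less where a joint would pass 70% of its speed; a pose out of reach is approached as far as the arm can. A call with a number of a shift or a turn outside -1 to 1 is refused whole. A call with a gripper value outside its range is refused whole. The fingers move at their own pace and stop on an object; the grip force is fixed at half the most. Time passes only in rows, so rows that do not move let the fingers close. It gives the time, the measured TCP pose, the force and the opening at its end, in the units of the state.
- state(): the state, without advancing time (a new reading comes with each control period).
- grab_frame(name): name is "side" or "top" or "wrist"; returns the picture (480x640x3 uint8, blue, green, red); there is no depth.
- camera_info(name): a dict with "intrinsics" (3x3 intrinsics, pixels), "xyz" and "rotation" of the camera in the world; the wrist camera has in their place "tool_from_camera" (4x4, takes a point from camera to tool coordinates, whose origin is the TCP and whose axes are the tool frame's). Camera axes: x right, y down, z forward; pixel columns grow to the right and rows downward; lengths in m; the calibration is good to about 2 mm. A picture is of the moment at which its call begins: read the wrist's pose just before it. camera_info takes no time and is no camera call.
- job_done(): hands the job in, once; it reports no verdict.
The state is a dict: "time": time; "joint_pos": joint angles; "joint_vel": joint speeds; "joint_efforts": joint torques, N m; "tool_pos": TCP position; "tool_rot": TCP orientation; "contact_force": force on the tool from outside, world axes, zero at the start; "ft_torque": the same for the moment, N m; "gripper_width": opening from 0.0 (shut) to 1.0 (fully open).
Only numpy, scipy, OpenCV 4.12 (cv2) and the standard library are available. Lean on these libraries where they do the work, as an engineer would, in place of code of your own. Each camera call takes 0.05 s, during which the arm holds its last target.

## Working session

There is one attempt and no reset: what is moved stays moved. The work goes in short steps, Python scripts to look and compute and a tool call to move; the robot and the scene stay as the last step left them, time stands still between calls to the robot, and variables do not carry over. Pictures are saved under pics/ and viewed, and the job is handed in when it is done.

Besides the shell and the picture viewer there is one more tool, called after ">>>" as name([rows], argument=value, ...), one row to a line, values as JSON. carry_out: Moves the arm, as the interface text tells. Shift numbers are shares of 40 mm and turn numbers shares of 4 degrees, none past 1 either way. Its arguments: {"type":"object","properties":{"rows":{"type":"array"}},"required":["rows"]}

```bash
ls; mkdir -p pics; python3 - <<'E'
from plant import *
import cv2
print(state()); print(tip_extent)
for n in ("side","top","wrist"):
    print(n,camera_info(n))
for n in ("side","top"):
    cv2.imwrite(f"pics/{n}0.png",grab_frame(n))
E
```

```text
pics
{'time': 0.0, 'joint_pos': array([-1.46703991e+00,  5.33478956e-02,  1.61426781e+00,  2.38035392e-05,
        1.47600772e+00, -1.18964690e-01]), 'joint_vel': array([-1.03118450e-03,  8.94686341e-05, -3.30173607e-04, -9.65388830e-04,
        1.36090946e-03, -4.36626830e-04]), 'joint_efforts': array([ 2.04473254e-03, -3.93682158e+01, -3.70178175e+01,  4.45964332e-06,
        7.26555591e-03,  8.80534472e-07]), 'tool_pos': array([ 0.13803076, -0.60908878,  0.30268407]), 'tool_rot': array([ 0.55298481, -0.55194997,  0.4418359 , -0.44084019]), 'contact_force': array([ 0.77262643,  0.48334427, -0.28833465]), 'ft_torque': array([ 0.01682872, -0.00223185,  0.04437732]), 'gripper_width': 0.9962672335280213}
0.0726
side {'intrinsics': array([[587.01806646,   0.        , 327.48765273],
       [  0.        , 587.01806646, 225.34148444],
       [  0.        ,   0.        ,   1.        ]]), 'xyz': array([-0.30518943, -1.12312261,  0.94094067]), 'rotation': array([-0.46342169,  0.83149848, -0.26415718,  0.15515025])}
top {'intrinsics': array([[536.92988093,   0.        , 322.52295859],
       [  0.        , 536.92988093, 235.24759814],
       [  0.        ,   0.        ,   1.        ]]), 'xyz': array([0.28438099, 0.01333951, 1.36883492]), 'rotation': array([ 0.07008648, -0.70253981,  0.70510206, -0.06600591])}
wrist {'intrinsics': array([[352.8933482 ,   0.        , 322.1573586 ],
       [  0.        , 352.8933482 , 241.23122756],
       [  0.        ,   0.        ,   1.        ]]), 'tool_from_camera': array([[ 9.99999107e-01,  1.31395860e-03,  2.44118358e-04,
         7.73625163e-04],
       [ 1.95139832e-04, -3.24262569e-01,  9.45967097e-01,
        -7.01058926e-02],
       [ 1.32212005e-03, -9.45966204e-01, -3.24262536e-01,
         8.40637447e-02],
       [ 0.00000000e+00,  0.00000000e+00,  0.00000000e+00,
         1.00000000e+00]])}
```

View pics/side0.png

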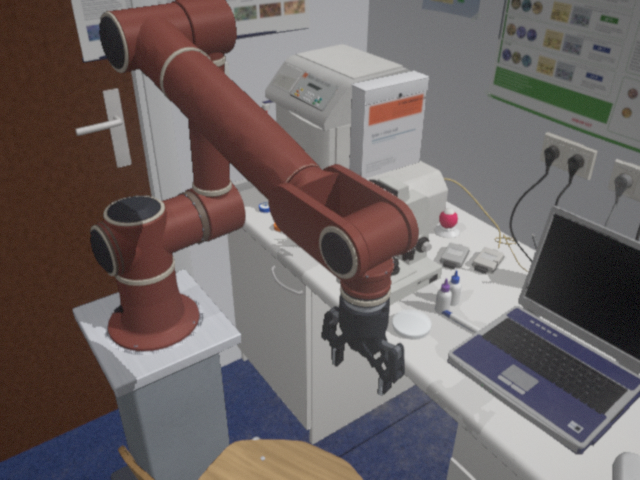

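View pics/top0.png

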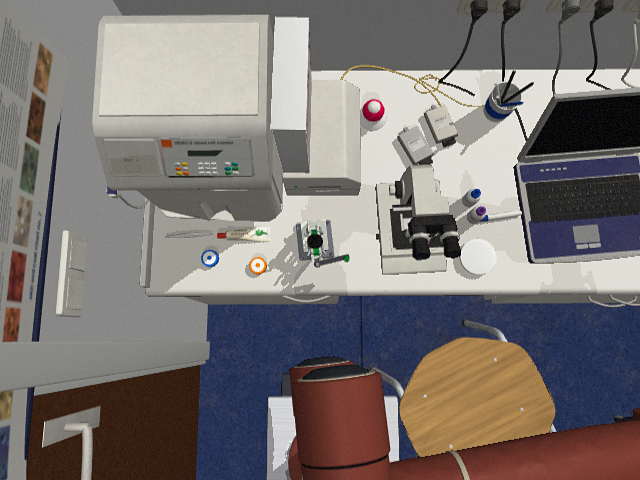

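```bash
cat > h.py <<'E'
import numpy as np, cv2
from scipy.spatial.transform import Rotation as R
from plant import *
def rq(q): return R.from_quat([q[1],q[2],q[3],q[0]])
def cam(n,st=None):
    c=camera_info(n); K=c["intrinsics"]
    if n=="wrist":
        T=c["tool_from_camera"]; Rt=rq(st["tool_rot"]).as_matrix()
        return K, Rt@T[:3,3]+st["tool_pos"], Rt@T[:3,:3]
    return K,c["xyz"],rq(c["rotation"]).as_matrix()
def pix2z(C,u,v,z):
    K,p,Rm=C; d=Rm@np.linalg.solve(K,[u,v,1.]); return p+d*(z-p[2])/d[2]
def proj(C,X):
    K,p,Rm=C; X=np.atleast_2d(X); q=(X-p)@Rm; q=q@K.T; return q[:,:2]/q[:,2:]
def crop(img,u0,v0,u1,v1,s,fn): cv2.imwrite(fn,cv2.resize(img[v0:v1,u0:u1],None,fx=s,fy=s,interpolation=cv2.INTER_CUBIC))
E
python3 - <<'E'
from h import *
im=cv2.imread("pics/top0.png")
crop(im,150,210,360,310,3.8,"pics/top0c.png")
c=cam("top")
for n,u,v in(("blue",210,258),("or",258,266)): print(n,pix2z(c,u,v,0.016))
s=state(); print(rq(s["tool_rot"]).as_matrix())
E
```

```text
blue [0.49056954 0.30782512 0.016     ]
or [0.46954207 0.18495167 0.016     ]
[[ 2.21012212e-01 -1.96794669e-04  9.75271020e-01]
 [-9.75269223e-01  1.88563999e-03  2.21012185e-01]
 [-1.88250405e-03 -9.99998203e-01  2.24821681e-04]]
```

View pics/top0c.png

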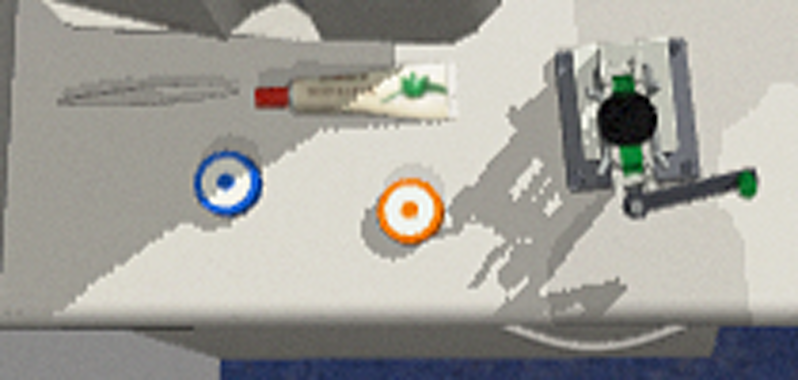

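>>> carry_out([
  [[0, 0, -0.64, 0.6, 0.7, 0, 85], [0, 0, -0.64, 0.6, 0.7, 0, 85], [0, 0, -0.64, 0.6, 0.7, 0, 85], [0, 0, -0.64, 0.6, 0.7, 0, 85], [0, 0, -0.64, 0.6, 0.7, 0, 85]],
])

```text
time: 0.6
tool_pos: [0.2587, -0.4681, 0.3033]
tool_rot: [0.499, -0.499, 0.501, -0.5]
contact_force: [0.8, -0.3, 0.4]
gripper_width: 0.998
```

>>> carry_out([
  [[0, 0, 0, 0.5, 0.8, 0, 85], [0, 0, 0, 0.5, 0.8, 0, 85], [0, 0, 0, 0.5, 0.8, 0, 85], [0, 0, 0, 0.5, 0.8, 0, 85], [0, 0, 0, 0.5, 0.8, 0, 85]],
])

```text
time: 1.1
tool_pos: [0.3585, -0.308, 0.3034]
tool_rot: [0.5, -0.5, 0.5, -0.5]
contact_force: [0.1, -1.0, -0.8]
gripper_width: 0.994
```

>>> carry_out([
  [[0, 0, 0, 0, 1, 0, 85], [0, 0, 0, 0, 1, 0.3, 85], [0, 0, 0, 0, 1, 0.3, 85], [0, 0, 0, 0, 1, 0.3, 85], [0, 0, 0, 0, 1, 0.3, 85]],
])

```text
time: 1.6
tool_pos: [0.3576, -0.108, 0.3519]
tool_rot: [0.5, -0.5, 0.5, -0.5]
contact_force: [0.1, 1.2, -0.4]
gripper_width: 0.996
```

>>> carry_out([
  [[0, 0, 0, 0, 1, 0, 85], [0, 0, 0, 0.5, 0.8, 0, 85], [0, 0, 0, 0.8, 0.6, 0, 85], [0, 0, 0, 0.8, 0, 0, 85], [0, 0, 0, 0, 0, 0, 85]],
])

```text
time: 2.1
tool_pos: [0.4438, -0.0126, 0.3505]
tool_rot: [-0.5, 0.501, -0.5, 0.499]
contact_force: [-0.7, 0.7, -0.7]
gripper_width: 0.995
```

```bash
python3 - <<'E'
from h import *
import pickle
s=state(); im=grab_frame("wrist"); cv2.imwrite("pics/w1.png",im); pickle.dump(s,open("w1.pkl","wb"))
print(s["tool_pos"],s["joint_pos"],s["time"])
E
```

```text
[ 0.44383064 -0.01258288  0.35046273] [-1.96278054e-01 -4.23191655e-01  1.95103420e+00  7.09742074e-05
  1.61652140e+00  1.37244705e+00] 2.1
```

View pics/w1.png

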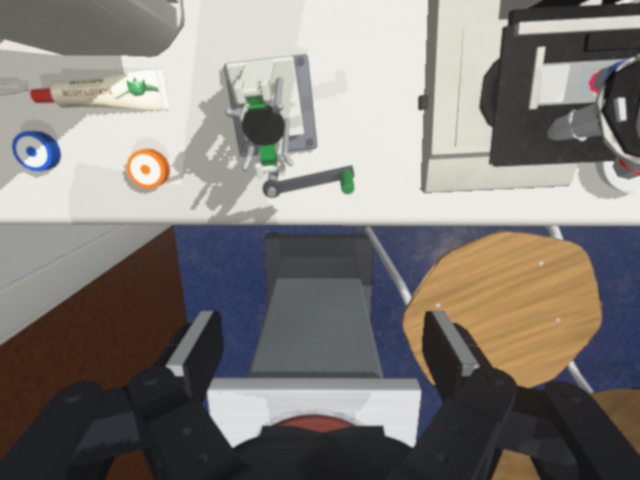

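```bash
python3 - <<'E'
from h import *
im=cv2.imread("pics/w1.png")
crop(im,210,40,370,210,4.5,"pics/w1c.png")
crop(im,0,60,190,200,4,"pics/w1d.png")
E
```

```text
(no output)
```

View pics/w1c.png

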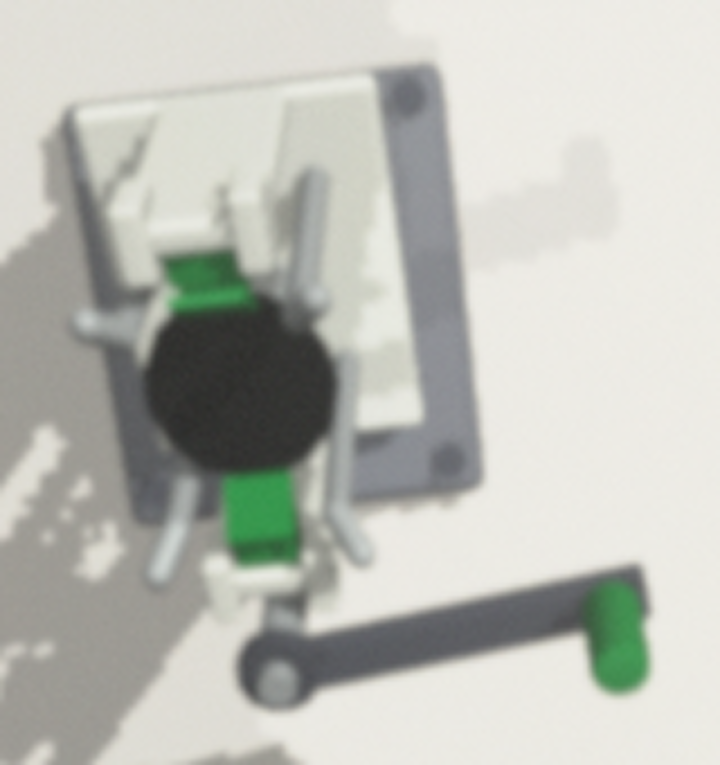

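View pics/w1d.png

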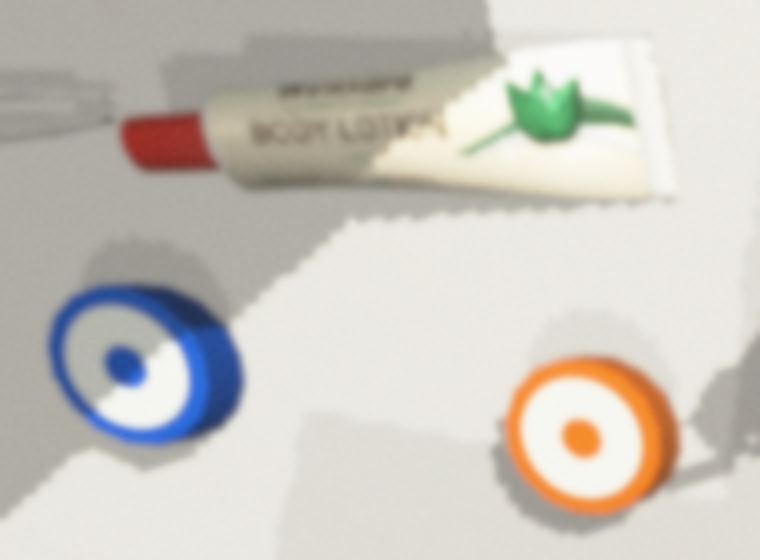

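```bash
cat > fit.py <<'E'
from h import *
import pickle
from scipy.optimize import least_squares
s=pickle.load(open("w1.pkl","rb"))
C=cam("wrist",s); T=cam("top")
cr=lambda u,v:(210+u/4.5-.4,40+v/4.5-.4)
ct=lambda u,v:(150+u/3.8-.4,210+v/3.8-.4)
def mag(x,y,yaw):
    # z axis leans toward robot: (-sin25,0,cos25); x = (cos25,0,sin25)
    Ry=R.from_euler('y',-25,degrees=True)
    return R.from_euler('z',yaw)*Ry, np.array([x,y,0.088])
k=1+7/26.2
W=[((20.5*k,16.3*k,24),cr(85,325)),((20.5*k,-16.3*k,24),cr(315,300)),((-20.5*k,16.3*k,24),cr(158,575)),((-20.5*k,-16.3*k,24),cr(365,555)),((0,0,-1),cr(240,380))]
def res(p,full=False):
    Rm,o=mag(*p[:3]); a=p[3]
    P=lambda X:Rm.apply(np.array(X)/1000)+o
    r=[(proj(C,P(X))[0]-uv) for X,uv in W]
    kn=lambda z:(-48+70*np.cos(a),-70*np.sin(a),z)
    r.append(proj(C,P(kn(52.5)))[0]-cr(620,668))
    r.append(proj(C,P((-48,0,29)))[0]-cr(276,668))
    r.append(.5*(proj(T,P((0,0,-1)))[0]-ct(627,118)))
    r.append(.5*(proj(T,P(kn(52.5)))[0]-ct(748,184)))
    return np.array(r) if full else np.ravel(r)
f=least_squares(res,[0.5,0.03,0.1,1.5],loss='soft_l1')
if __name__=="__main__":
    print(f.x,np.degrees(f.x[2:])); print(res(f.x,True).round(1))
    for n,a in(("blue",(124,366)),("or",(582,438))):
        print(n,pix2z(C,a[0]/4-.4,60+a[1]/4-.4,.016), )
    for n,a in(("blue",(227,182)),("or",(410,210))): print(n,pix2z(T,*ct(*a),.016))
E
python3 fit.py
```

```text
[0.52263469 0.03995252 0.10236269 1.44117743] [ 5.8649501 82.5733844]
[[-0.1 -0.4]
 [ 0.2 -0.4]
 [-0.4  0. ]
 [-0.9 -0.1]
 [ 0.3  1. ]
 [ 0.3 -0.1]
 [ 0.4  0.4]
 [-0.1 -0.4]
 [-0.2  0.2]]
blue [0.49351557 0.3120919  0.016     ]
or [0.47412249 0.18759918 0.016     ]
blue [0.49187837 0.30956666 0.016     ]
or [0.47245881 0.18629506 0.016     ]
```

>>> carry_out([
  [[0, 0, 0.3, 0.13, 0.9, 0, 85], [0, 0, 0.3, 0.13, 0.9, 0, 85], [0, 0, 0.3, 0.13, 0.9, 0, 85], [0, 0, 0.3, 0.13, 0.9, 0, 85], [0, 0, 0.3, 0.13, 0.9, 0, 85]],
])

```text
time: 2.65
tool_pos: [0.4674, 0.1672, 0.3521]
tool_rot: [0.525, -0.525, 0.473, -0.473]
contact_force: [0.6, 0.4, -0.1]
gripper_width: 0.996
```

>>> carry_out([
  [[0, 0, 0, 0.13, 0.9, -0.9, 85], [0, 0, 0, 0.13, 0.9, -0.9, 85], [0, 0, 0, 0.13, 0.9, -0.9, 85], [0, 0, 0, 0.13, 0.9, -0.9, 85], [0, 0, 0, 0, 0, 0, 85]],
])

```text
time: 3.15
tool_pos: [0.485, 0.3078, 0.204]
tool_rot: [-0.522, 0.53, -0.475, 0.471]
contact_force: [-0.7, -0.6, -0.9]
gripper_width: 0.995
```

```bash
cat > look.py <<'E'
import sys
from h import *
import pickle
n=sys.argv[1]; c=sys.argv[2] if len(sys.argv)>2 else "wrist"
s=state(); im=grab_frame(c); cv2.imwrite(f"pics/{n}.png",im); pickle.dump(s,open(n+".pkl","wb"))
print(s["time"],s["tool_pos"].round(4),rq(s["tool_rot"]).as_matrix().round(3).tolist(),s["contact_force"].round(1),s["gripper_width"],s["joint_pos"].round(2))
E
python3 look.py w2
```

```text
3.15 [0.485  0.3078 0.204 ] [[0.107, -0.011, 0.994], [-0.994, -0.004, 0.107], [0.003, -1.0, -0.012]] [-0.7 -0.6 -0.9] 0.9950532159000914 [0.44 0.02 1.82 0.   1.32 1.9 ]
```

View pics/w2.png

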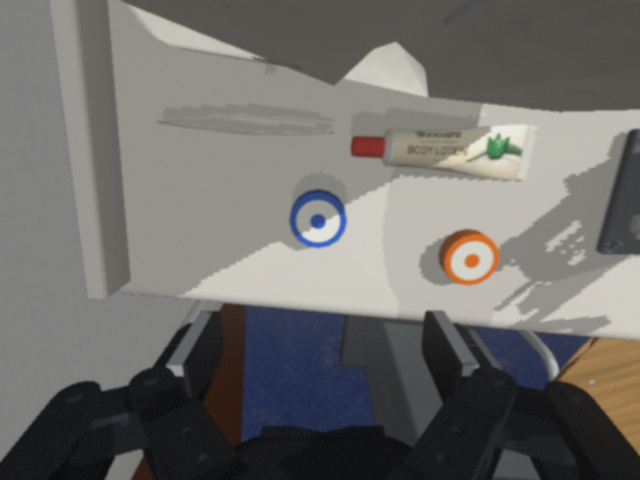

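```bash
python3 - <<'E'
from h import *
import pickle
s=pickle.load(open("w2.pkl","rb")); C=cam("wrist",s)
for z in (.016,): print(pix2z(C,318.5,219,z),pix2z(C,471,261,z))
tp=s["tool_pos"]; print(proj(C,[tp+rq(s["tool_rot"]).apply([sx*.04,.073,0]) for sx in(-1,0,1)]))
E
```

```text
[0.49600274 0.31044943 0.016     ] [0.47462801 0.18703154 0.016     ]
[[233.63964568 313.13963849]
 [320.42538358 313.24826568]
 [407.19955975 313.35687841]]
```

>>> carry_out([
  [[0, 0, 0, 0, 0, -0.6, 85], [0, 0, 0, 0.1, 0, -0.6, 85], [0, 0, 0, 0.05, 0, -0.6, 85], [0, 0, 0, 0, 0, 0, 85], [0, 0, 0, 0, 0, 0, 85]],
])

```text
time: 3.7
tool_pos: [0.4951, 0.3064, 0.1411]
tool_rot: [0.526, -0.524, 0.473, -0.474]
contact_force: [-0.5, 0.4, 0.5]
gripper_width: 0.993
```

```bash
python3 look.py w3
```

```text
3.7 [0.4951 0.3064 0.1411] [[0.103, 0.002, 0.995], [-0.995, 0.001, 0.103], [-0.0, -1.0, 0.002]] [-0.5  0.4  0.5] 0.9930581564392524 [ 0.43  0.11  1.84 -0.    1.19  1.89]
```

View pics/w3.png

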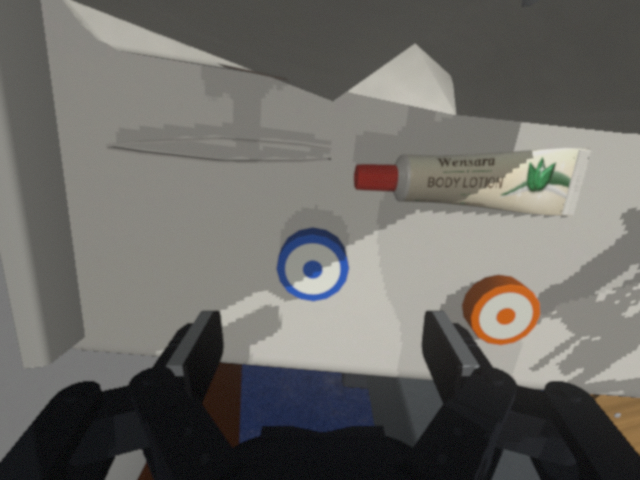

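```bash
python3 - <<'E'
from h import *
import pickle
s=pickle.load(open("w3.pkl","rb")); C=cam("wrist",s)
im=cv2.imread("pics/w3.png"); crop(im,180,220,460,410,2.8,"pics/w3c.png")
for z in (.016,): print(pix2z(C,313,269,z),pix2z(C,506,316,z))
E
```

```text
[0.49438349 0.31108256 0.016     ] [0.47504081 0.18706858 0.016     ]
```

View pics/w3c.png

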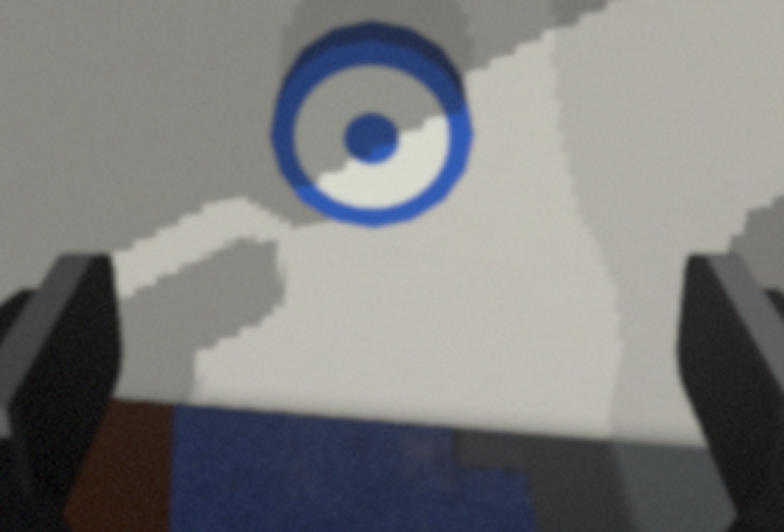

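```bash
python3 - <<'E'
from h import *
import pickle
s=pickle.load(open("w3.pkl","rb")); C=cam("wrist",s)
for e in (.056,.06,.065,.073):
  for z in(-.011,0,.011): print(e,z,proj(C,[s["tool_pos"]+rq(s["tool_rot"]).apply([sx*.0427,e,z]) for sx in(-1,1)]).round(1).tolist())
E
```

```text
0.056 -0.011 [[219.9, 356.6], [420.6, 356.8]]
0.056 0 [[217.4, 334.3], [423.0, 334.6]]
0.056 0.011 [[214.9, 310.9], [425.6, 311.2]]
0.06 -0.011 [[222.4, 350.7], [418.2, 351.0]]
0.06 0 [[220.1, 328.9], [420.5, 329.2]]
0.06 0.011 [[217.6, 306.0], [422.9, 306.3]]
0.065 -0.011 [[225.4, 343.9], [415.3, 344.1]]
0.065 0 [[223.2, 322.6], [417.5, 322.8]]
0.065 0.011 [[220.9, 300.2], [419.8, 300.5]]
0.073 -0.011 [[229.8, 333.7], [411.1, 333.9]]
0.073 0 [[227.8, 313.1], [413.1, 313.4]]
0.073 0.011 [[225.7, 291.7], [415.1, 291.9]]
```

>>> carry_out([
  [[0, 0, 0, 0, 0.12, -0.57, 85], [0, 0, 0, 0, 0, -0.57, 85], [0, 0, 0, 0, 0, -0.5, 85], [0, 0, 0, 0, 0, 0, 85], [0, 0, 0, 0, 0, 0, 85]],
])

```text
time: 4.25
tool_pos: [0.4953, 0.3122, 0.0755]
tool_rot: [0.526, -0.525, 0.473, -0.474]
contact_force: [0.5, -0.1, 1.2]
gripper_width: 0.999
```

```bash
python3 look.py w4
```

```text
4.25 [0.4953 0.3122 0.0755] [[0.104, 0.002, 0.995], [-0.995, 0.001, 0.104], [-0.001, -1.0, 0.002]] [ 0.5 -0.1  1.2] 0.9988620927255868 [ 0.44  0.21  1.86 -0.    1.08  1.9 ]
```

View pics/w4.png

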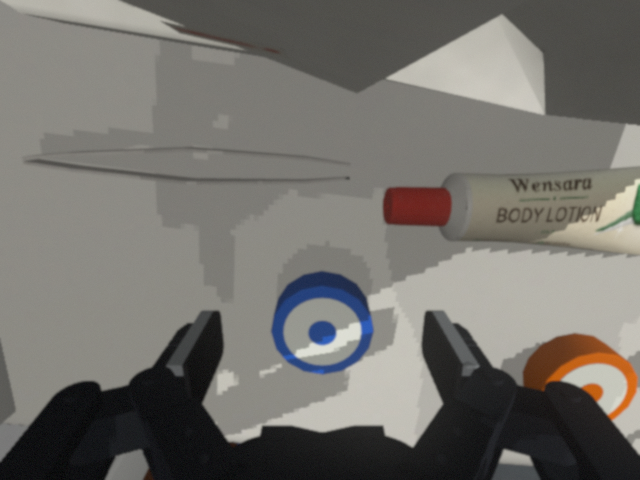

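```bash
python3 - <<'E'
from h import *
import pickle
s=pickle.load(open("w4.pkl","rb")); C=cam("wrist",s)
im=cv2.imread("pics/w4.png"); crop(im,180,250,460,440,2.8,"pics/w4c.png")
b=pix2z(C,322,333,.016)
print(b,rq(s["tool_rot"]).inv().apply(b-s["tool_pos"]))
E
```

```text
[0.49393086 0.31136546 0.016     ] [ 0.00073211  0.05950688 -0.001631  ]
```

View pics/w4c.png

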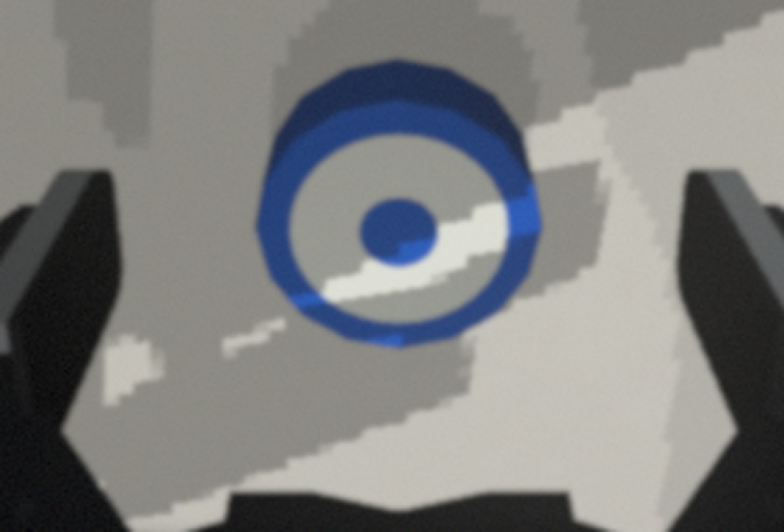

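>>> carry_out([
  [[0, 0, 0, -0.04, 0, -0.1, 85], [0, 0, 0, 0, 0, 0, 60], [0, 0, 0, 0, 0, 0, 44], [0, 0, 0, 0, 0, 0, 30], [0, 0, 0, 0, 0, 0, 30]],
])

```text
time: 4.8
tool_pos: [0.4939, 0.3125, 0.0712]
tool_rot: [0.526, -0.524, 0.473, -0.474]
contact_force: [-1.0, -0.7, 5.1]
gripper_width: 0.474
```

>>> carry_out([
  [[0, 0, 0, 0, 0, 0, 30], [0, 0, 0, 0, 0, 0, 30]],
])

```text
time: 5.0
tool_pos: [0.4939, 0.3125, 0.0712]
tool_rot: [0.526, -0.525, 0.473, -0.474]
contact_force: [-0.3, -0.4, 5.7]
gripper_width: 0.476
```

```bash
python3 look.py w5;python3 - <<'E'
from h import *
im=cv2.imread("pics/w5.png"); crop(im,180,250,460,440,2.8,"pics/w5c.png")
E
```

```text
5.0 [0.4939 0.3125 0.0712] [[0.104, 0.002, 0.995], [-0.995, 0.001, 0.104], [-0.001, -1.0, 0.002]] [-0.3 -0.4  5.7] 0.4757368113549406 [ 0.44  0.21  1.86 -0.    1.07  1.9 ]
```

View pics/w5c.png

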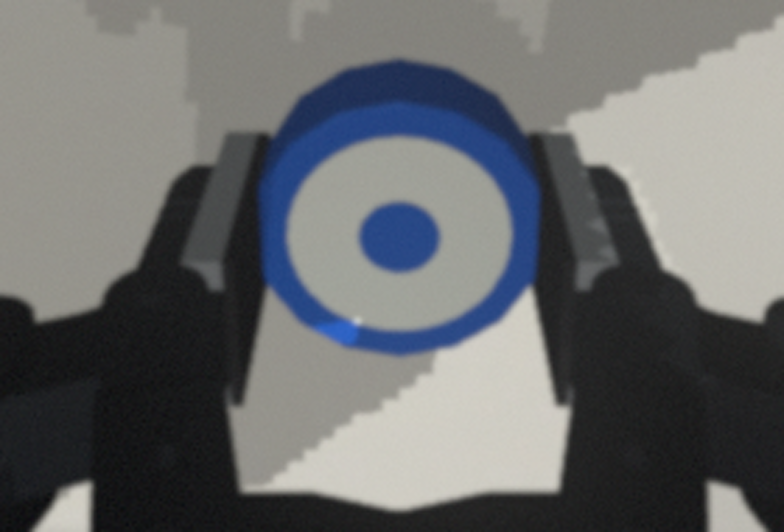

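```bash
cat > goal.py <<'E'
import sys
from h import *
from fit import mag,f
P=list(f.x[:3])
import os,json
if os.path.exists("mag.json"): P=json.load(open("mag.json"))
Rm,o=mag(*P)
def toolR(): 
    M=Rm.as_matrix(); return R.from_matrix(np.c_[-M[:,1],-M[:,2],M[:,0]])
def show(pm_mm, off):  # point in mag frame (mm) at which tool-frame point off (m) should be
    Rt=toolR(); t=Rm.apply(np.array(pm_mm)/1000)+o-Rt.apply(off)
    s=state(); d=t-s["tool_pos"]; rv=(Rt*rq(s["tool_rot"]).inv()).as_rotvec(degrees=True)
    print("target",t.round(4),"now",s["tool_pos"].round(4),"dshift mm",(d*1000).round(1),"units",(d/.04).round(2),"turn units",(rv/4).round(3),"F",s["contact_force"].round(1),"t",s["time"])
    # where tool pt is now in mag frame
    q=Rm.inv().apply(rq(s["tool_rot"]).apply(off)+s["tool_pos"]-o)*1000
    print("tool point now in mag mm",q.round(1))
if __name__=="__main__":
    a=list(map(float,sys.argv[1:])); show(a[:3],np.array(a[3:6] if len(a)>3 else [0,.0632,0]))
E
python3 - <<'E'
from h import *
import pickle
s=pickle.load(open("w5.pkl","rb")); C=cam("wrist",s)
b=pix2z(C,322.7,334.4,.016)
print(b,rq(s["tool_rot"]).inv().apply(b-s["tool_pos"]))
E
python3 goal.py 0 0 60
```

```text
[0.49463606 0.3115583  0.016     ] [0.00102142 0.0552123  0.00054078]
target [0.4708 0.0346 0.1997] now [0.4939 0.3124 0.0712] dshift mm [ -23.1 -277.9  128.5] units [-0.58 -6.95  3.21] turn units [ 0.63  -6.184 -0.028] F [-0.6  0.5  6.4] t 5.05
tool point now in mag mm [-34.3 274.1 -72.3]
```

>>> carry_out([
  [[0, 0, 0, 0, 0, 0.3, 30], [0, 0, 0, 0, 0, 0.9, 30], [0, 0, 0, 0, 0, 0.9, 30], [0.09, -0.88, 0, -0.1, -0.4, 0.9, 30], [0.09, -0.88, 0, -0.1, -0.8, 0.9, 30]],
])

```text
time: 5.55
tool_pos: [0.4848, 0.2645, 0.2276]
tool_rot: [0.558, -0.492, 0.442, -0.502]
contact_force: [0.0, -0.6, 0.6]
gripper_width: 0.474
```

>>> carry_out([
  [[0.09, -0.88, 0, -0.1, -0.95, 0, 30], [0.09, -0.88, 0, -0.1, -0.95, 0, 30], [0.09, -0.88, 0, -0.1, -0.95, 0, 30], [0.09, -0.88, 0, -0.1, -0.95, 0, 30], [0.09, -0.88, 0, 0, -0.95, 0, 30]],
])

```text
time: 6.05
tool_pos: [0.4679, 0.0729, 0.2257]
tool_rot: [0.626, -0.4, 0.359, -0.564]
contact_force: [0.8, -0.4, -0.2]
gripper_width: 0.473
```

>>> carry_out([
  [[0, 0, 0, 0, -0.5, 0, 30], [0, 0, 0, 0, -0.2, 0, 30], [0, 0, 0, 0, 0, 0, 30]],
])

```text
time: 6.35
tool_pos: [0.4688, 0.0453, 0.2259]
tool_rot: [0.625, -0.4, 0.361, -0.565]
contact_force: [0.2, -0.2, -1.0]
gripper_width: 0.477
```

```bash
python3 goal.py 0 0 60;python3 look.py w6
```

```text
target [0.4708 0.0347 0.1997] now [0.4688 0.0453 0.2259] dshift mm [  2.  -10.6 -26.2] units [ 0.05 -0.26 -0.66] turn units [ 0.016 -0.054 -0.003] F [ 0.2 -0.2 -1. ] t 6.35
tool point now in mag mm [10.  10.7 84.2]
6.35 [0.4688 0.0453 0.2259] [[0.102, 0.417, 0.903], [-0.995, 0.042, 0.093], [0.001, -0.908, 0.419]] [ 0.2 -0.2 -1. ] 0.4770674607686023 [-0.1  -0.51  2.25  0.1   0.98  1.33]
```

View pics/w6.png

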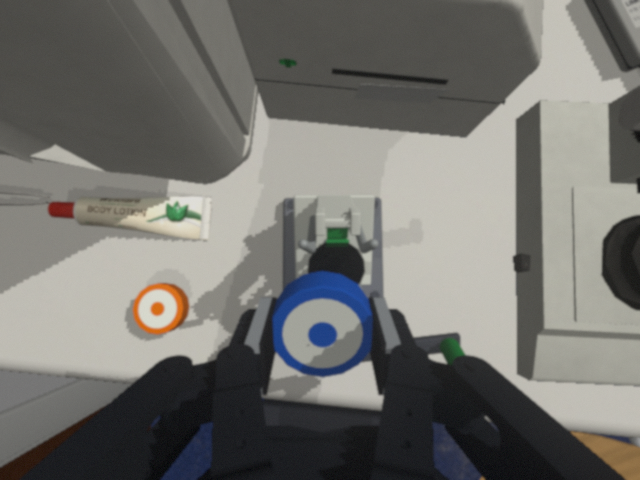

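```bash
python3 - <<'E'
from h import *
from goal import Rm,o
import pickle
s=pickle.load(open("w6.pkl","rb")); C=cam("wrist",s)
im=cv2.imread("pics/w6.png")
k=1+7/26.2
pts=[(20.5*k,16.3*k,24),(20.5*k,-16.3*k,24),(0,0,-1),(20,0,0),(-48+70*np.cos(1.441),-70*np.sin(1.441),52.5)]
pts+=[(19.5*np.cos(a),19.5*np.sin(a),-1) for a in np.linspace(-2,2,13)]
big=cv2.resize(im[170:390,250:500],None,fx=3.2,fy=3.2,interpolation=cv2.INTER_CUBIC)
cv2.imwrite("pics/w6c0.png",big.copy())
for p in proj(C,Rm.apply(np.array(pts)/1000)+o):
    cv2.circle(big,tuple(int(round(v)) for v in ((p-[250,170]+.4)*3.2)),3,(0,0,255),1)
cv2.imwrite("pics/w6c.png",big)
# disc centre predicted
b=s["tool_pos"]+rq(s["tool_rot"]).apply([0,.0552,0]); print(proj(C,b))
E
```

```text
[[320.42529103 335.87578224]]
```

View pics/w6c.png

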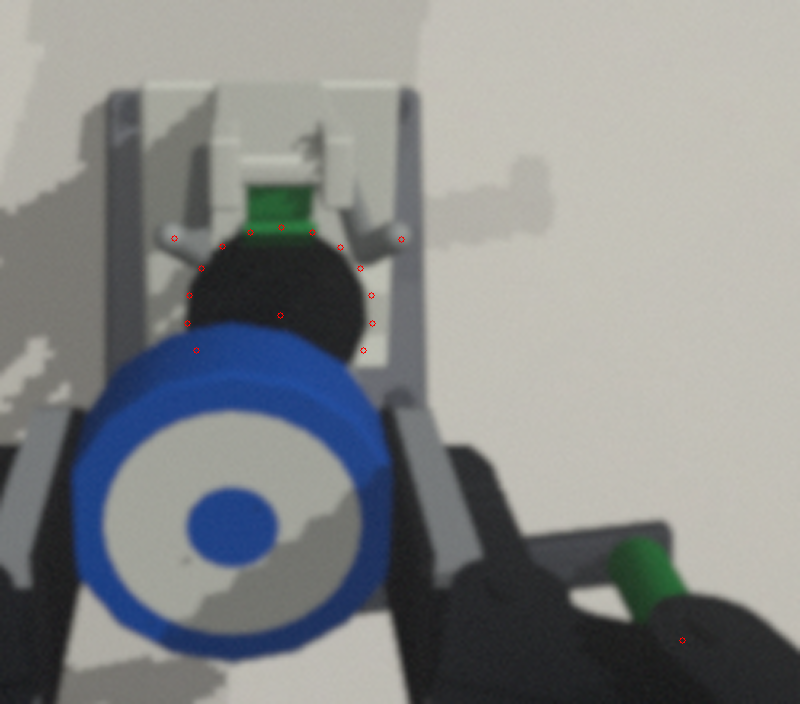

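```bash
echo '[0.5226,0.0405,0.1024]' > mag.json; python3 goal.py 0 0 42 0.001 .0632 .0005
```

```text
target [0.4778 0.0369 0.1831] now [0.4689 0.046  0.2259] dshift mm [  8.9  -9.1 -42.7] units [ 0.22 -0.23 -1.07] turn units [ 0.013 -0.057 -0.012] F [-0.3  0.4 -0.7] t 6.4
tool point now in mag mm [10.6 10.  84.1]
```

>>> carry_out([
  [[0.01, -0.06, 0, 0.1, -0.12, -0.36, 30], [0, 0, 0, 0.06, -0.1, -0.36, 30], [0, 0, 0, 0.06, 0, -0.35, 30], [0, 0, 0, 0, 0, 0, 30], [0, 0, 0, 0, 0, 0, 30]],
])

```text
time: 6.9
tool_pos: [0.4777, 0.0381, 0.1828]
tool_rot: [0.627, -0.4, 0.359, -0.564]
contact_force: [0.6, -0.0, 0.1]
gripper_width: 0.479
```

```bash
python3 goal.py 0 0 42 0.001 .0632 .0005; python3 look.py w7; python3 look.py t7 top; python3 - <<'E'
from h import *
im=cv2.imread("pics/w7.png"); crop(im,220,170,470,400,3,"pics/w7c.png")
E
```

```text
target [0.4778 0.0369 0.1831] now [0.4777 0.0381 0.1828] dshift mm [ 0.2 -1.2  0.4] units [ 0.   -0.03  0.01] turn units [ 0.004 -0.009 -0.045] F [ 0.6 -0.   0.1] t 6.9
tool point now in mag mm [-0.2  1.3 41.7]
6.9 [0.4777 0.0381 0.1828] [[0.105, 0.42, 0.902], [-0.994, 0.044, 0.096], [0.0, -0.907, 0.422]] [ 0.6 -0.   0.1] 0.479191518206064 [-0.12 -0.43  2.27  0.12  0.88  1.29]
6.95 [0.478  0.038  0.1835] [[0.105, 0.421, 0.901], [-0.994, 0.044, 0.095], [0.001, -0.906, 0.423]] [ 0.6 -0.1  0.5] 0.47745633322023623 [-0.12 -0.43  2.27  0.12  0.88  1.29]
```

View pics/w7c.png

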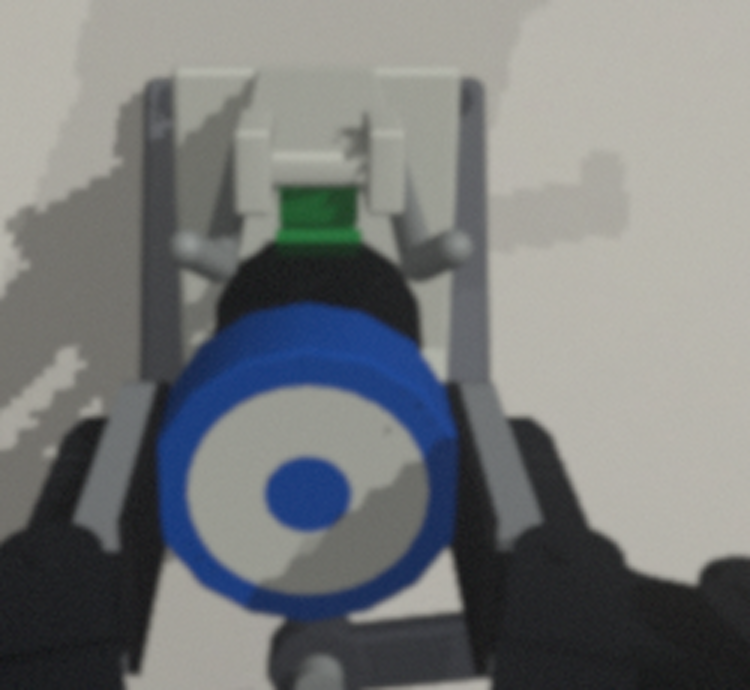

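```bash
python3 - <<'E'
from h import *
from fit import mag
from goal import P
import pickle
for n,(u0,v0,sc),t in (("w6",(250,170,3.2),((170,236),(401,238))),("w7",(220,170,3),((187,245),(456,246)))):
    s=pickle.load(open(n+".pkl","rb")); C=cam("wrist",s)
    Rm,o=mag(*P)
    k=1+7/26.2
    pts=[(20.5*k,16.3*k,24),(20.5*k,-16.3*k,24),(0,-19.5,-1),(0,19.5,-1)]
    pp=(proj(C,Rm.apply(np.array(pts)/1000)+o)-[u0,v0]+.4)*sc
    print(n,pp.round(0).tolist(),t)
E
```

```text
w6 [[171.0, 238.0], [399.0, 238.0], [370.0, 315.0], [185.0, 315.0]] ((170, 236), (401, 238))
w7 [[183.0, 250.0], [455.0, 251.0], [424.0, 335.0], [210.0, 334.0]] ((187, 245), (456, 246))
```

```bash
echo '[0.5230,0.0403,0.1024]' > mag.json; python3 goal.py 0 0 26 0.001 .0632 .0005;python3 goal.py 0 0 -12.5 0.001 .0632 .0005
```

```text
target [0.4849 0.0374 0.1686] now [0.4781 0.0378 0.1839] dshift mm [  6.8  -0.4 -15.3] units [ 0.17 -0.01 -0.38] turn units [ 0.01   0.024 -0.039] F [-0.1  0.2 -0.8] t 7.0
tool point now in mag mm [ 0.5  1.1 42.7]
target [0.5011 0.0391 0.1337] now [0.4781 0.0378 0.1839] dshift mm [ 23.    1.3 -50.2] units [ 0.57  0.03 -1.25] turn units [ 0.01   0.024 -0.039] F [-0.1  0.2 -0.8] t 7.0
tool point now in mag mm [ 0.5  1.1 42.7]
```

>>> carry_out([
  [[0, 0, -0.04, 0.06, -0.03, -0.13, 30], [0, 0, 0, 0.06, 0.01, -0.13, 30], [0, 0, 0, 0.05, 0.01, -0.12, 30], [0, 0, 0, 0, 0, 0, 30], [0, 0, 0, 0, 0, 0, 30]],
])

```text
time: 7.5
tool_pos: [0.4843, 0.0368, 0.1672]
tool_rot: [0.626, -0.399, 0.36, -0.565]
contact_force: [-0.1, -0.3, -0.8]
gripper_width: 0.478
```

```bash
python3 goal.py 0 0 17.5 0.001 .0632 .0005; python3 look.py w8;  python3 - <<'E'
from h import *
im=cv2.imread("pics/w8.png"); crop(im,220,170,470,400,3,"pics/w8c.png")
E
```

```text
target [0.4885 0.0378 0.1609] now [0.4843 0.0368 0.1672] dshift mm [ 4.2  1.  -6.3] units [ 0.11  0.03 -0.16] turn units [ 0.007 -0.008  0.019] F [-0.1 -0.3 -0.8] t 7.5
tool point now in mag mm [-1.3 -0.6 25. ]
7.5 [0.4843 0.0368 0.1672] [[0.101, 0.42, 0.902], [-0.995, 0.042, 0.092], [0.0, -0.907, 0.422]] [-0.1 -0.3 -0.8] 0.4782167828839733 [-0.12 -0.38  2.27  0.12  0.84  1.29]
```

View pics/w8c.png

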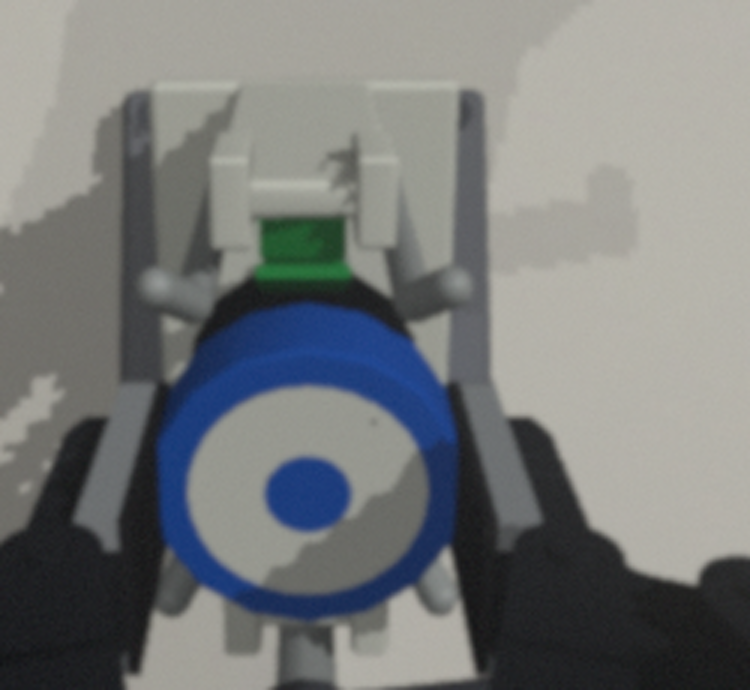

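>>> carry_out([
  [[0, 0, 0, 0.06, 0.01, -0.08, 30], [0, 0, 0, 0.05, 0, -0.08, 30], [0, 0, 0, 0, 0, 0, 30], [0, 0, 0, 0, 0, 0, 30]],
])

```text
time: 7.95
tool_pos: [0.4886, 0.0372, 0.1607]
tool_rot: [0.626, -0.399, 0.36, -0.565]
contact_force: [-1.4, 0.5, -0.0]
gripper_width: 0.476
```

```bash
python3 goal.py 0 0 8 0.001 .0632 .0005; python3 look.py w9;  python3 - <<'E'
from h import *
im=cv2.imread("pics/w9.png"); crop(im,220,170,470,400,3,"pics/w9c.png")
E
```

```text
target [0.4925 0.0382 0.1523] now [0.4886 0.0372 0.1607] dshift mm [ 3.9  1.  -8.4] units [ 0.1   0.02 -0.21] turn units [ 0.008 -0.012  0.017] F [-1.4  0.5 -0. ] t 7.95
tool point now in mag mm [-0.1 -0.6 17.3]
7.95 [0.4886 0.0372 0.1607] [[0.101, 0.42, 0.902], [-0.995, 0.042, 0.092], [0.0, -0.907, 0.422]] [-1.4  0.5 -0. ] 0.4760681958687633 [-0.11 -0.36  2.26  0.12  0.82  1.29]
```

View pics/w9c.png

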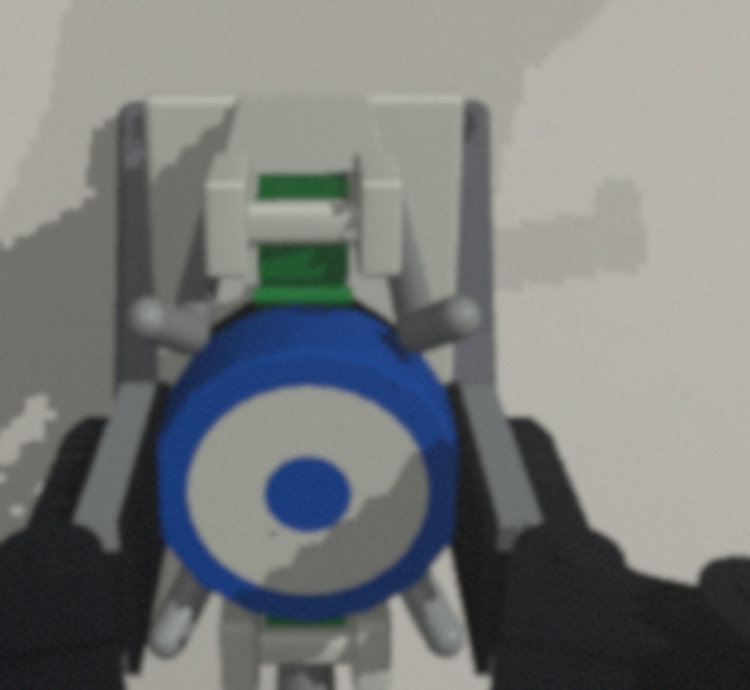

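>>> carry_out([
  [[0, 0, 0, 0.04, 0, -0.1, 30], [0, 0, 0, 0.04, 0, -0.09, 30], [0, 0, 0, 0, 0, 0, 30], [0, 0, 0, 0, 0, 0, 30]],
])

```text
time: 8.4
tool_pos: [0.4919, 0.0371, 0.1531]
tool_rot: [0.626, -0.399, 0.36, -0.566]
contact_force: [0.9, -0.4, -1.3]
gripper_width: 0.475
```

```bash
python3 goal.py 0 0 0 0.001 .0632 .0005; python3 look.py w10;  python3 - <<'E'
from h import *
im=cv2.imread("pics/w10.png"); crop(im,220,170,470,400,3,"pics/w10c.png")
E
```

```text
target [0.4959 0.0385 0.1451] now [0.4919 0.0371 0.1531] dshift mm [ 4.   1.4 -8.1] units [ 0.1   0.03 -0.2 ] turn units [ 0.009 -0.004  0.019] F [ 0.9 -0.4 -1.3] t 8.4
tool point now in mag mm [-0.3 -1.   9. ]
8.4 [0.4919 0.0371 0.1531] [[0.101, 0.42, 0.902], [-0.995, 0.042, 0.092], [0.001, -0.906, 0.422]] [ 0.9 -0.4 -1.3] 0.475141122929304 [-0.11 -0.34  2.26  0.13  0.8   1.29]
```

View pics/w10c.png

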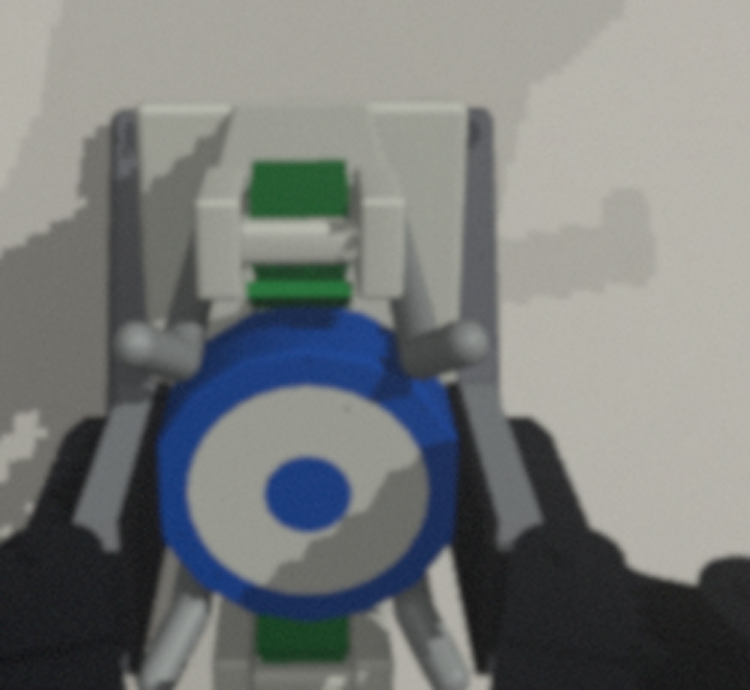

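>>> carry_out([
  [[0, 0, 0, 0.05, 0.02, -0.1, 30], [0, 0, 0, 0.05, 0.01, -0.1, 30], [0, 0, 0, 0, 0, 0, 30], [0, 0, 0, 0, 0, 0, 30]],
])

```text
time: 8.85
tool_pos: [0.4962, 0.0383, 0.1457]
tool_rot: [0.626, -0.399, 0.36, -0.566]
contact_force: [-1.1, -1.0, 2.5]
gripper_width: 0.479
```

```bash
python3 goal.py 0 0 -12.5 0.001 .0632 .0005
```

```text
target [0.5011 0.0391 0.1337] now [0.4962 0.0383 0.1457] dshift mm [  4.9   0.8 -11.9] units [ 0.12  0.02 -0.3 ] turn units [0.011 0.008 0.019] F [-1.1 -1.   2.5] t 8.85
tool point now in mag mm [ 0.6 -0.3  0.4]
```

>>> carry_out([
  [[0, 0, 0, 0.04, 0.01, -0.1, 30], [0, 0, 0, 0.04, 0, -0.1, 30], [0, 0, 0, 0.04, 0, -0.1, 30], [0, 0, 0, 0, 0, 0, 30], [0, 0, 0, 0, 0, 0, 30]],
])

```text
time: 9.35
tool_pos: [0.5013, 0.0388, 0.134]
tool_rot: [0.626, -0.398, 0.36, -0.566]
contact_force: [-0.8, 0.5, 3.6]
gripper_width: 0.477
```

```bash
python3 goal.py 0 0 -12.5 0.001 .0632 .0005; python3 look.py w11;  python3 - <<'E'
from h import *
im=cv2.imread("pics/w11.png"); crop(im,220,170,470,400,3,"pics/w11c.png")
E
```

```text
target [0.5011 0.0391 0.1337] now [0.5013 0.0388 0.134 ] dshift mm [-0.2  0.3 -0.3] units [-0.    0.01 -0.01] turn units [0.007 0.018 0.019] F [-0.8  0.5  3.6] t 9.35
tool point now in mag mm [  0.3  -0.3 -12.3]
9.35 [0.5013 0.0388 0.134 ] [[0.101, 0.422, 0.901], [-0.995, 0.042, 0.092], [0.001, -0.906, 0.424]] [-0.8  0.5  3.6] 0.4772454422554357 [-0.11 -0.27  2.25  0.13  0.74  1.29]
```

View pics/w11c.png

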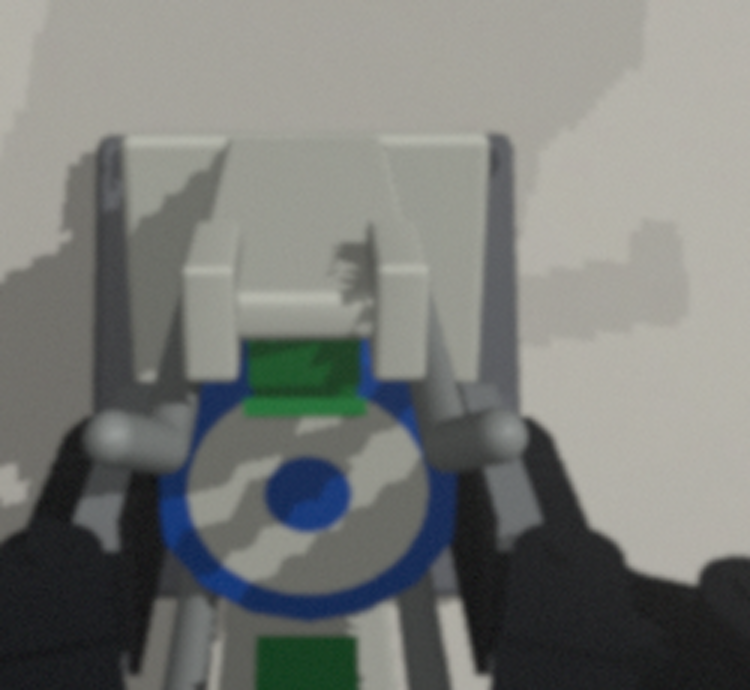

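```bash
python3 - <<'E'
from h import *
from goal import Rm,o
import pickle
s=pickle.load(open("w11.pkl","rb")); C=cam("wrist",s)
for p in [(-22,0,-4.5),(22,0,-4.5),(-17,0,0),(-19,0,0),(-22,0,0),(-24,0,0),(-19,0,8),(-22,0,9),(19,0,0),(22,0,0),(17,0,0)]:
    print(p,((proj(C,Rm.apply(np.array(p)/1000)+o)[0]-[220,170]+.4)*3).round(0))
im=cv2.imread("pics/w11.png"); crop(im,270,360,370,440,7,"pics/w11d.png")
E
```

```text
(-22, 0, -4.5) [307. 628.]
(22, 0, -4.5) [307. 352.]
(-17, 0, 0) [307. 621.]
(-19, 0, 0) [307. 633.]
(-22, 0, 0) [307. 650.]
(-24, 0, 0) [307. 662.]
(-19, 0, 8) [307. 675.]
(-22, 0, 9) [307. 699.]
(19, 0, 0) [307. 389.]
(22, 0, 0) [307. 368.]
(17, 0, 0) [307. 403.]
```

View pics/w11d.png

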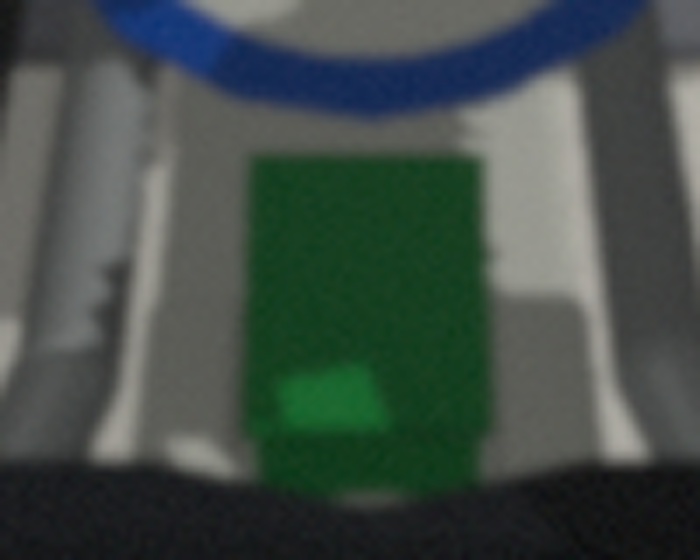

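>>> carry_out([
  [[0, 0, 0, 0.01, 0, -0.03, 30], [0, 0, 0, 0, 0, 0, 30]],
])

```text
time: 9.6
tool_pos: [0.5015, 0.0388, 0.1327]
tool_rot: [0.626, -0.399, 0.36, -0.566]
contact_force: [-0.3, -0.3, 4.1]
gripper_width: 0.477
```

```bash
python3 goal.py 0 0 -12.5 0.001 .0632 .0005; python3 look.py w12;  python3 - <<'E'
from h import *
im=cv2.imread("pics/w12.png"); crop(im,250,270,390,440,4,"pics/w12c.png")
E
```

```text
target [0.5011 0.0391 0.1337] now [0.5015 0.0388 0.1327] dshift mm [-0.4  0.3  1. ] units [-0.01  0.01  0.03] turn units [0.009 0.017 0.019] F [-0.3 -0.3  4.1] t 9.6
tool point now in mag mm [ -0.1  -0.4 -13.6]
9.6 [0.5015 0.0388 0.1327] [[0.101, 0.422, 0.901], [-0.995, 0.042, 0.092], [0.001, -0.906, 0.424]] [-0.3 -0.3  4.1] 0.4765258993346463 [-0.11 -0.27  2.25  0.13  0.74  1.29]
```

View pics/w12c.png

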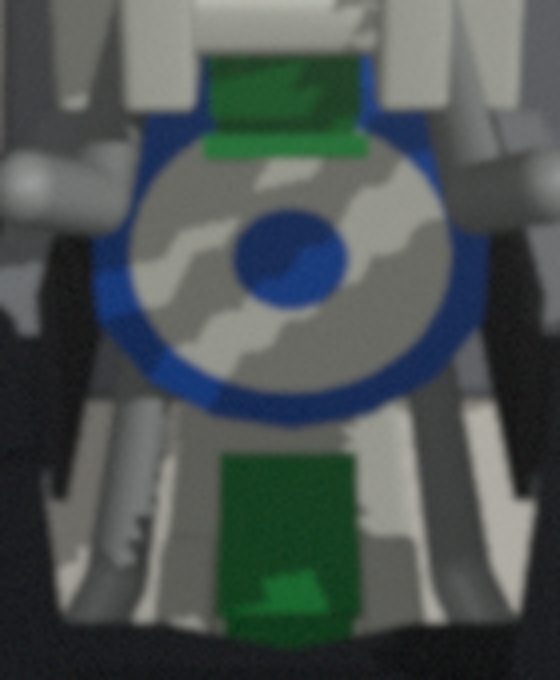

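>>> carry_out([
  [[0, 0, 0, 0, 0, 0, 60], [0, 0, 0, 0, 0, 0, 70], [0, 0, 0, 0, 0, 0, 70], [0, 0, 0, 0, 0, 0, 70]],
])

```text
time: 10.05
tool_pos: [0.5007, 0.0387, 0.1317]
tool_rot: [0.625, -0.399, 0.36, -0.565]
contact_force: [-0.2, 0.3, 0.6]
gripper_width: 0.823
```

```bash
python3 look.py w13;  python3 - <<'E'
from h import *
im=cv2.imread("pics/w13.png"); crop(im,220,240,420,440,3.5,"pics/w13c.png")
E
```

```text
10.05 [0.5007 0.0387 0.1317] [[0.101, 0.419, 0.902], [-0.995, 0.042, 0.092], [0.001, -0.907, 0.422]] [-0.2  0.3  0.6] 0.8226876308207495 [-0.11 -0.27  2.25  0.13  0.74  1.29]
```

View pics/w13c.png

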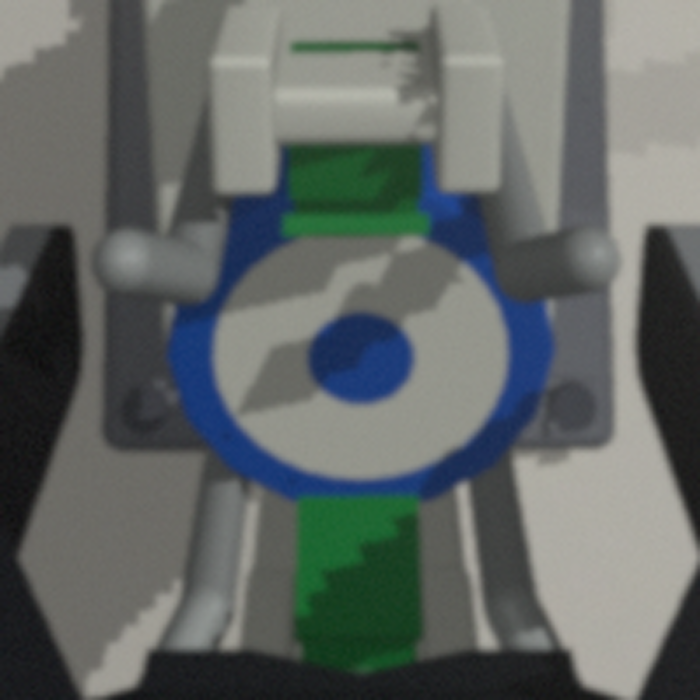

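```bash
python3 - <<'E'
from h import *
from goal import Rm,o
import pickle
s=pickle.load(open("w13.pkl","rb")); C=cam("wrist",s)
for p in [(0,0,0),(0,22,0),(0,-22,0),(0,0,-4),(0,22,-4),(0,-22,-4),(0,0,4),(0,22,4),(0,-22,4),(17,0,0),(-17,0,0)]:
    print(p,((proj(C,Rm.apply(np.array(p)/1000)+o)[0]-[220,240]+.4)*3.5).round(0))
im=cv2.imread("pics/w13.png"); crop(im,290,240,360,310,10,"pics/w13d.png")
E
```

```text
(0, 0, 0) [359. 355.]
(0, 22, 0) [163. 355.]
(0, -22, 0) [554. 355.]
(0, 0, -4) [359. 334.]
(0, 22, -4) [169. 334.]
(0, -22, -4) [549. 334.]
(0, 0, 4) [359. 376.]
(0, 22, 4) [158. 376.]
(0, -22, 4) [559. 376.]
(17, 0, 0) [359. 221.]
(-17, 0, 0) [359. 479.]
```

View pics/w13d.png

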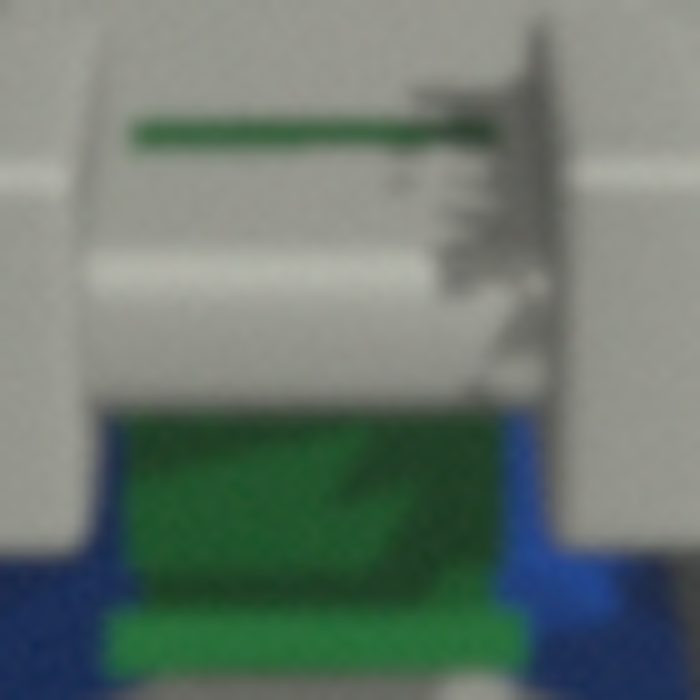

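```bash
python3 - <<'E'
from h import *
from goal import Rm,o
import pickle
for n,(u0,v0,sc) in (("w1",(210,40,4.5)),("w8",(220,170,3)),("w13",(220,240,3.5))):
    s=pickle.load(open(n+".pkl","rb")); C=cam("wrist",s)
    for p in [(15,0,0),(17,0,0),(17,0,3),(-15,0,0),(-17,0,0),(-19,0,0)]:
        print(n,p,((proj(C,Rm.apply(np.array(p)/1000)+o)[0]-[u0,v0]+.4)*sc).round(0))
im=cv2.imread("pics/w1.png"); crop(im,240,90,290,175,9,"pics/w1e.png")
E
```

```text
w1 (15, 0, 0) [223. 311.]
w1 (17, 0, 0) [221. 301.]
w1 (17, 0, 3) [220. 308.]
w1 (-15, 0, 0) [255. 454.]
w1 (-17, 0, 0) [257. 462.]
w1 (-19, 0, 0) [259. 471.]
w8 (15, 0, 0) [306. 292.]
w8 (17, 0, 0) [306. 280.]
w8 (17, 0, 3) [306. 288.]
w8 (-15, 0, 0) [306. 454.]
w8 (-17, 0, 0) [306. 464.]
w8 (-19, 0, 0) [306. 474.]
w13 (15, 0, 0) [359. 237.]
w13 (17, 0, 0) [359. 221.]
w13 (17, 0, 3) [359. 234.]
w13 (-15, 0, 0) [359. 464.]
w13 (-17, 0, 0) [359. 479.]
w13 (-19, 0, 0) [359. 492.]
```

View pics/w1e.png

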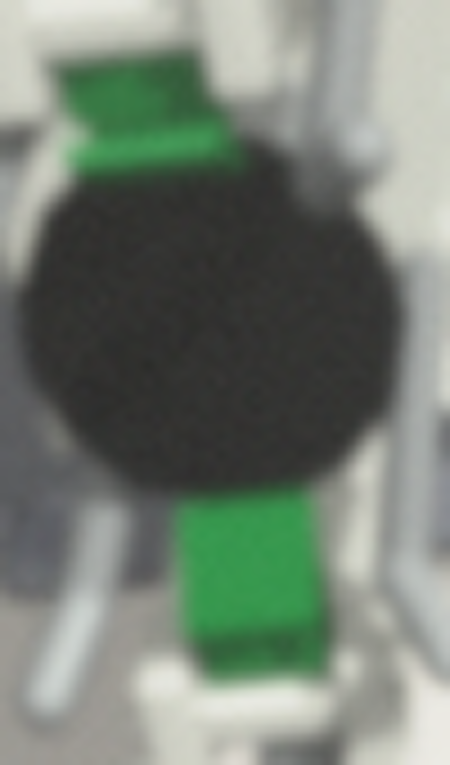

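>>> carry_out([
  [[0, 0, 0, -0.25, -0.03, 0.54, 72], [0, 0, 0, -0.25, -0.03, 0.54, 85], [0, 0, 0, -0.25, -0.03, 0.54, 85], [-0.09, 0.88, 0, 0, 0.54, 0, 85], [-0.09, 0.88, 0, 0, 0.54, 0, 85]],
])

```text
time: 10.6
tool_pos: [0.4713, 0.0783, 0.1987]
tool_rot: [0.599, -0.436, 0.394, -0.543]
contact_force: [-0.4, 0.7, 0.8]
gripper_width: 0.993
```

>>> carry_out([
  [[-0.09, 0.88, 0, 0, 0.54, 0, 85], [-0.09, 0.88, 0, 0, 0.54, 0, 85], [-0.09, 0.88, 0, 0, 0.54, 0, 85], [-0.09, 0.88, 0, 0, 0.54, -0.3, 85], [-0.09, 0.88, 0, 0, 0.54, -0.5, 85]],
])

```text
time: 11.1
tool_pos: [0.4724, 0.1876, 0.1666]
tool_rot: [0.526, -0.523, 0.472, -0.476]
contact_force: [0.1, 0.0, -0.2]
gripper_width: 0.996
```

>>> carry_out([
  [[0, 0, 0, 0, 0, -0.5, 85], [0, 0, 0, 0, 0, -0.4, 85], [0, 0, 0, 0, 0, 0, 85], [0, 0, 0, 0, 0, 0, 85]],
])

```text
time: 11.5
tool_pos: [0.4711, 0.1863, 0.1292]
tool_rot: [0.525, -0.524, 0.473, -0.475]
contact_force: [0.1, -0.8, 0.1]
gripper_width: 0.995
```

```bash
python3 look.py w14
```

```text
11.5 [0.4711 0.1863 0.1292] [[0.101, 0.004, 0.995], [-0.995, -0.001, 0.101], [0.001, -1.0, 0.004]] [ 0.1 -0.8  0.1] 0.9948937684150463 [ 0.23 -0.05  2.03 -0.    1.16  1.7 ]
```

View pics/w14.png

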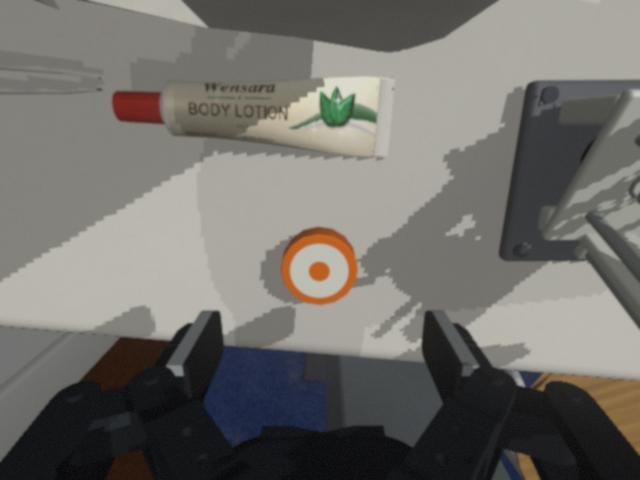

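```bash
python3 - <<'E'
from h import *
import pickle
s=pickle.load(open("w14.pkl","rb")); C=cam("wrist",s)
b=pix2z(C,319.3,271,.016)
print(b,rq(s["tool_rot"]).inv().apply(b-s["tool_pos"]))
E
```

```text
[0.47494672 0.18741182 0.016     ] [-0.0008345   0.11316333  0.0035376 ]
```

>>> carry_out([
  [[0, 0.06, 0, 0.09, 0.02, -0.5, 85], [0, 0, 0, 0, 0, -0.5, 85], [0, 0, 0, 0, 0, -0.4, 85], [0, 0, 0, 0, 0, 0, 85], [0, 0, 0, 0, 0, 0, 85]],
])

```text
time: 12.05
tool_pos: [0.4755, 0.1872, 0.0744]
tool_rot: [0.525, -0.524, 0.474, -0.475]
contact_force: [-0.1, 0.8, 0.1]
gripper_width: 0.998
```

```bash
python3 look.py w15;python3 - <<'E'
from h import *
im=cv2.imread("pics/w15.png"); crop(im,180,250,460,440,2.8,"pics/w15c.png")
E
```

```text
12.05 [0.4755 0.1872 0.0744] [[0.101, 0.002, 0.995], [-0.995, -0.0, 0.101], [0.0, -1.0, 0.002]] [-0.1  0.8  0.1] 0.9983828932990709 [ 0.23  0.05  2.03 -0.    1.06  1.7 ]
```

View pics/w15c.png

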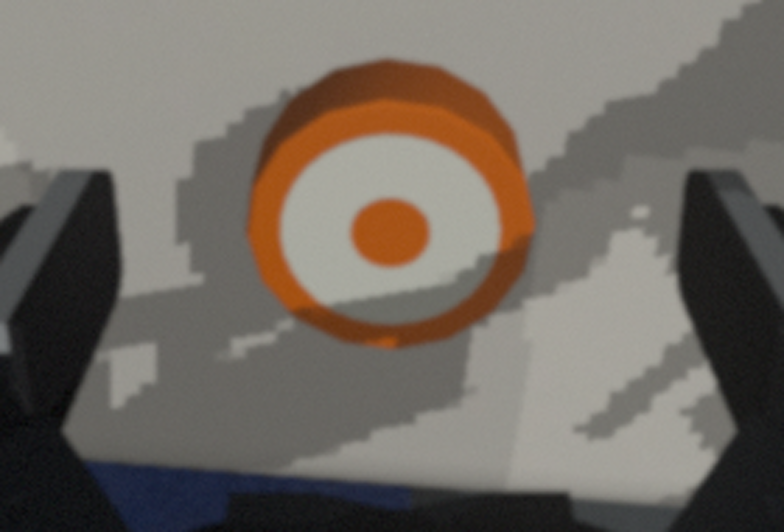

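>>> carry_out([
  [[0, 0, 0, -0.03, 0, -0.08, 85], [0, 0, 0, 0, 0, 0, 60], [0, 0, 0, 0, 0, 0, 44], [0, 0, 0, 0, 0, 0, 30], [0, 0, 0, 0, 0, 0, 30]],
])

```text
time: 12.6
tool_pos: [0.4745, 0.1874, 0.0711]
tool_rot: [0.525, -0.524, 0.473, -0.475]
contact_force: [0.6, -0.4, 7.1]
gripper_width: 0.48
```

>>> carry_out([
  [[0, 0, 0, 0, 0, 0, 30], [0, 0, 0, 0, 0, 0, 30]],
])

```text
time: 12.8
tool_pos: [0.4745, 0.1874, 0.0712]
tool_rot: [0.525, -0.524, 0.473, -0.475]
contact_force: [-1.0, -0.2, 6.3]
gripper_width: 0.475
```

```bash
python3 look.py w16;python3 - <<'E'
from h import *
im=cv2.imread("pics/w16.png"); crop(im,180,250,460,440,2.8,"pics/w16c.png")
E
python3 goal.py 0 0 60 0.001 .0632 .0005
```

```text
12.8 [0.4745 0.1874 0.0712] [[0.101, 0.002, 0.995], [-0.995, 0.0, 0.101], [0.0, -1.0, 0.002]] [-1.  -0.2  6.3] 0.47473461103064857 [ 0.23  0.05  2.04 -0.    1.05  1.7 ]
target [0.4707 0.0359 0.1994] now [0.4746 0.1874 0.0712] dshift mm [  -3.9 -151.5  128.3] units [-0.1  -3.79  3.21] turn units [ 0.635 -6.188  0.014] F [-0.1  0.6  6.3] t 12.85
tool point now in mag mm [-63.3 150.3 -58.8]
```

View pics/w16c.png

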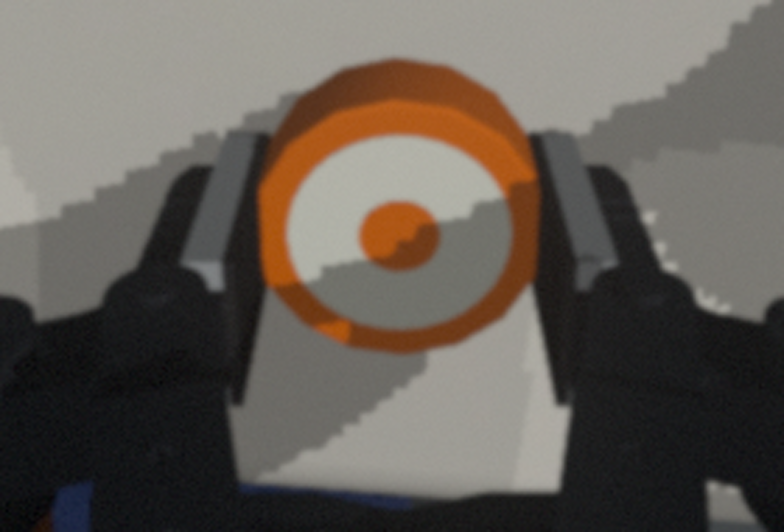

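>>> carry_out([
  [[0, 0, 0, 0, 0, 0.3, 30], [0, 0, 0, 0, 0, 0.9, 30], [0.09, -0.88, 0, 0, 0, 0.9, 30], [0.09, -0.88, 0, 0, -0.3, 0.9, 30], [0.09, -0.88, 0, 0, -0.6, 0.4, 30]],
])

```text
time: 13.35
tool_pos: [0.475, 0.1519, 0.2108]
tool_rot: [0.574, -0.472, 0.425, -0.517]
contact_force: [-0.0, -0.3, 0.6]
gripper_width: 0.479
```

>>> carry_out([
  [[0.09, -0.88, 0, 0, -0.8, 0, 30], [0.09, -0.88, 0, 0, -0.8, 0, 30], [0.09, -0.88, 0, -0.05, -0.8, 0, 30], [0.09, -0.9, 0, -0.05, -0.5, 0, 30], [0, 0, 0, 0, 0, 0, 30]],
])

```text
time: 13.85
tool_pos: [0.4683, 0.0334, 0.2053]
tool_rot: [0.624, -0.399, 0.362, -0.566]
contact_force: [-0.1, 0.1, -0.6]
gripper_width: 0.472
```

```bash
python3 goal.py 0 0 28 0.001 .0632 .0005
```

```text
target [0.4841 0.0373 0.1704] now [0.4683 0.0334 0.2053] dshift mm [ 15.8   3.9 -34.8] units [ 0.4   0.1  -0.87] turn units [ 0.011 -0.046  0.07 ] F [-0.1  0.1 -0.6] t 13.85
tool point now in mag mm [-0.1 -2.4 66.4]
```

>>> carry_out([
  [[0.01, -0.04, 0.07, 0.13, 0.04, -0.29, 30], [0, 0, 0, 0.13, 0.03, -0.29, 30], [0, 0, 0, 0.13, 0.02, -0.28, 30], [0, 0, 0, 0, 0, 0, 30], [0, 0, 0, 0, 0, 0, 30]],
])

```text
time: 14.35
tool_pos: [0.4851, 0.0394, 0.1716]
tool_rot: [0.627, -0.4, 0.359, -0.563]
contact_force: [0.3, 0.2, 0.6]
gripper_width: 0.479
```

```bash
python3 goal.py 0 0 17.5 0.001 .0632 .0005; python3 look.py w17;  python3 - <<'E'
from h import *
im=cv2.imread("pics/w17.png"); crop(im,220,170,470,400,3,"pics/w17c.png")
E
```

```text
target [0.4885 0.0378 0.1609] now [0.4851 0.0394 0.1716] dshift mm [  3.4  -1.6 -10.7] units [ 0.08 -0.04 -0.27] turn units [-0.004 -0.016 -0.068] F [0.3 0.2 0.6] t 14.35
tool point now in mag mm [ 1.5  2.1 28.5]
14.35 [0.4851 0.0394 0.1716] [[0.107, 0.419, 0.902], [-0.994, 0.045, 0.097], [-0.0, -0.907, 0.422]] [0.3 0.2 0.6] 0.47851716518465554 [-0.11 -0.39  2.26  0.12  0.84  1.29]
```

View pics/w17c.png

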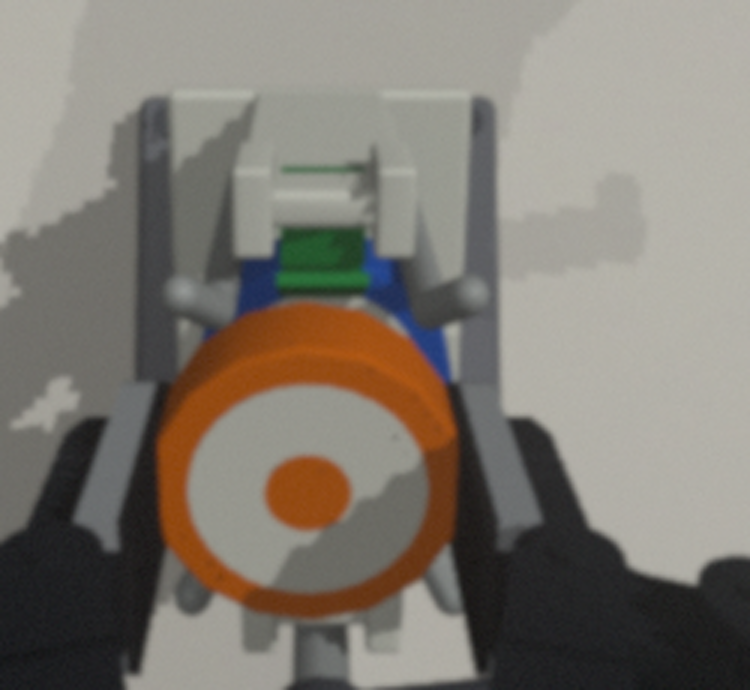

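>>> carry_out([
  [[0, 0, -0.06, 0.03, -0.03, -0.1, 30], [0, 0, 0, 0.03, -0.01, -0.1, 30], [0, 0, 0, 0.02, 0, -0.07, 30], [0, 0, 0, 0, 0, 0, 30], [0, 0, 0, 0, 0, 0, 30]],
])

```text
time: 14.9
tool_pos: [0.488, 0.0371, 0.1602]
tool_rot: [0.626, -0.399, 0.36, -0.565]
contact_force: [-1.8, 0.2, -1.2]
gripper_width: 0.477
```

```bash
python3 goal.py 0 0 9 0.001 .0632 .0005; python3 look.py w18;  python3 - <<'E'
from h import *
im=cv2.imread("pics/w18.png"); crop(im,220,170,470,400,3,"pics/w18c.png")
E
```

```text
target [0.4921 0.0381 0.1532] now [0.488  0.0371 0.1602] dshift mm [ 4.1  1.  -7. ] units [ 0.1   0.02 -0.17] turn units [-0.002 -0.017  0.007] F [-1.8  0.2 -1.2] t 14.9
tool point now in mag mm [-0.9 -0.6 17.1]
14.9 [0.488  0.0371 0.1602] [[0.102, 0.419, 0.902], [-0.995, 0.043, 0.092], [-0.0, -0.907, 0.422]] [-1.8  0.2 -1.2] 0.47702305515578775 [-0.12 -0.36  2.26  0.13  0.82  1.29]
```

View pics/w18c.png

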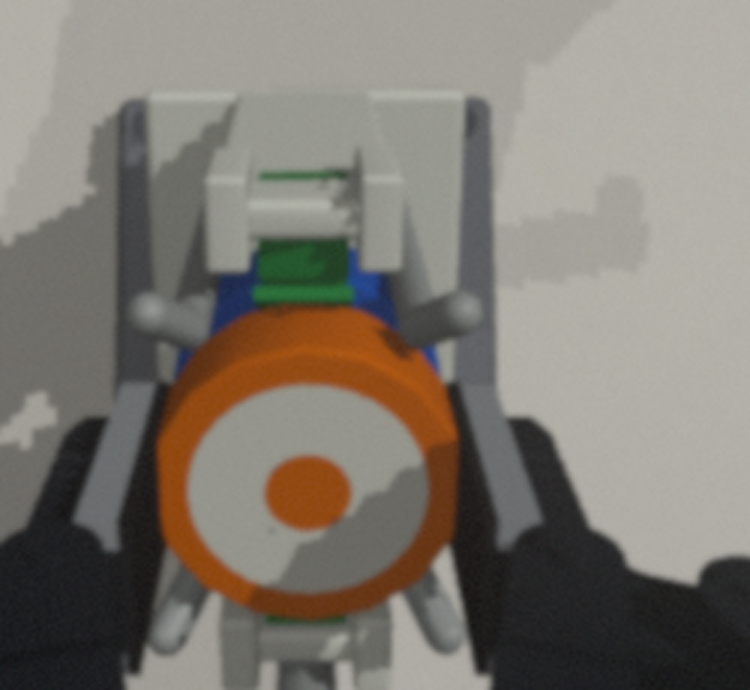

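>>> carry_out([
  [[0, 0, 0, 0.06, 0.01, -0.09, 30], [0, 0, 0, 0.04, 0.01, -0.09, 30], [0, 0, 0, 0, 0, 0, 30], [0, 0, 0, 0, 0, 0, 30]],
])

```text
time: 15.35
tool_pos: [0.4927, 0.038, 0.1537]
tool_rot: [0.626, -0.398, 0.36, -0.565]
contact_force: [0.1, 1.4, -0.3]
gripper_width: 0.472
```

```bash
python3 goal.py 0 0 0 0.001 .0632 .0005; python3 look.py w19;  python3 - <<'E'
from h import *
im=cv2.imread("pics/w19.png"); crop(im,220,170,470,400,3,"pics/w19c.png")
E
```

```text
target [0.4959 0.0385 0.1451] now [0.4927 0.038  0.1537] dshift mm [ 3.2  0.5 -8.6] units [ 0.08  0.01 -0.22] turn units [-0.004  0.013  0.007] F [ 0.1  1.4 -0.3] t 15.35
tool point now in mag mm [ 0.8 -0.2  9.2]
15.35 [0.4927 0.038  0.1537] [[0.102, 0.421, 0.901], [-0.995, 0.043, 0.092], [-0.0, -0.906, 0.423]] [ 0.1  1.4 -0.3] 0.4723496429409566 [-0.11 -0.33  2.26  0.13  0.8   1.29]
```

View pics/w19c.png

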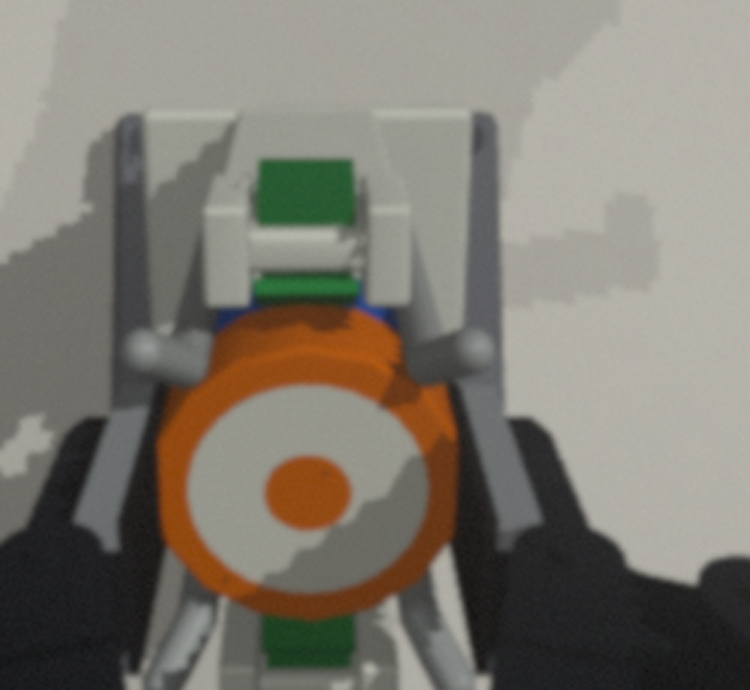

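>>> carry_out([
  [[0, 0, 0, 0.04, 0.01, -0.1, 30], [0, 0, 0, 0.05, 0, -0.1, 30], [0, 0, 0, 0.04, 0, -0.1, 30], [0, 0, 0, 0.05, 0.01, -0.1, 30], [0, 0, 0, 0, 0, 0, 30]],
])

```text
time: 15.9
tool_pos: [0.5001, 0.0389, 0.1376]
tool_rot: [0.626, -0.398, 0.36, -0.565]
contact_force: [-2.6, 1.5, 4.1]
gripper_width: 0.476
```

```bash
python3 goal.py 0 0 -13.5 0.001 .0632 .0005
```

```text
target [0.5016 0.0391 0.1328] now [0.5001 0.0389 0.1376] dshift mm [ 1.4  0.2 -4.8] units [ 0.04  0.01 -0.12] turn units [-0.004  0.015  0.006] F [-2.6  1.5  4.1] t 15.9
tool point now in mag mm [ 0.8 -0.1 -8.6]
```

>>> carry_out([
  [[0, 0, 0, 0.02, 0, -0.06, 30], [0, 0, 0, 0.02, 0, -0.06, 30], [0, 0, 0, 0, 0, 0, 30], [0, 0, 0, 0, 0, 0, 30]],
])

```text
time: 16.3
tool_pos: [0.5019, 0.0389, 0.1336]
tool_rot: [0.626, -0.398, 0.36, -0.566]
contact_force: [-2.2, 2.9, 3.2]
gripper_width: 0.473
```

```bash
python3 goal.py 0 0 -13.5 0.001 .0632 .0005; python3 look.py w20;  python3 - <<'E'
from h import *
im=cv2.imread("pics/w20.png"); crop(im,220,170,470,440,2.8,"pics/w20c.png")
E
```

```text
target [0.5016 0.0391 0.1328] now [0.5019 0.0389 0.1336] dshift mm [-0.3  0.2 -0.8] units [-0.01  0.   -0.02] turn units [-0.008  0.031  0.008] F [-2.2  2.9  3.2] t 16.3
tool point now in mag mm [  0.8  -0.2 -12.9]
16.3 [0.5019 0.0389 0.1336] [[0.102, 0.422, 0.901], [-0.995, 0.043, 0.092], [-0.0, -0.905, 0.425]] [-2.2  2.9  3.2] 0.4734630155097831 [-0.11 -0.27  2.25  0.13  0.74  1.28]
```

View pics/w20c.png

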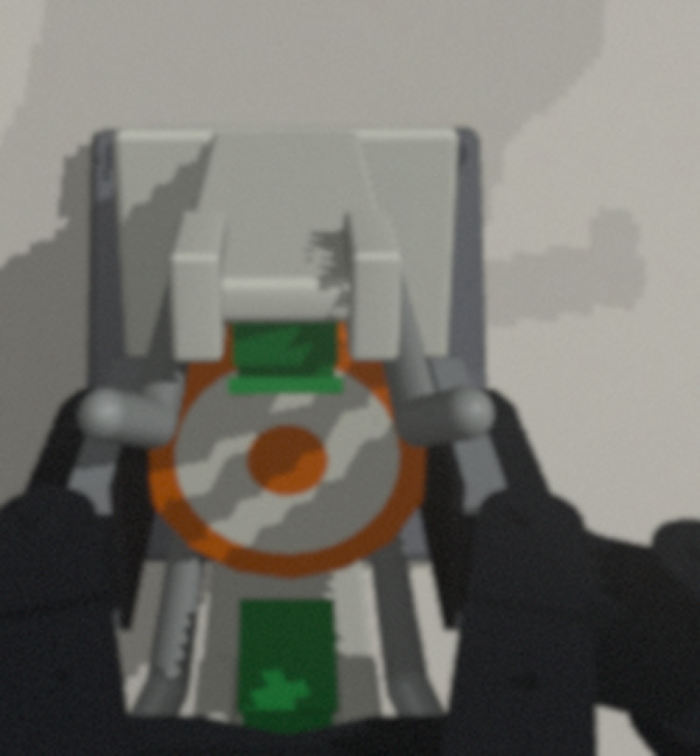

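>>> carry_out([
  [[0, 0, 0, 0, 0, 0, 60], [0, 0, 0, 0, 0, 0, 70], [0, 0, 0, 0, 0, 0, 70], [0, 0, 0, 0, 0, 0, 70]],
])

```text
time: 16.75
tool_pos: [0.501, 0.0387, 0.1324]
tool_rot: [0.626, -0.399, 0.36, -0.565]
contact_force: [0.2, -0.3, -0.7]
gripper_width: 0.819
```

```bash
python3 look.py w21;  python3 - <<'E'
from h import *
from goal import Rm,o
import pickle
im=cv2.imread("pics/w21.png"); crop(im,220,240,420,440,3.5,"pics/w21c.png")
s=pickle.load(open("w21.pkl","rb")); C=cam("wrist",s)
for p in [(0,0,0),(0,22,0),(0,-22,0),(17,0,3),(-19,0,0)]:
    print(p,((proj(C,Rm.apply(np.array(p)/1000)+o)[0]-[220,240]+.4)*3.5).round(0))
E
```

```text
16.75 [0.501  0.0387 0.1324] [[0.102, 0.42, 0.902], [-0.995, 0.043, 0.092], [0.0, -0.906, 0.422]] [ 0.2 -0.3 -0.7] 0.819003519720829 [-0.11 -0.27  2.25  0.13  0.74  1.28]
(0, 0, 0) [358. 356.]
(0, 22, 0) [164. 356.]
(0, -22, 0) [552. 357.]
(17, 0, 3) [358. 237.]
(-19, 0, 0) [358. 494.]
```

View pics/w21c.png

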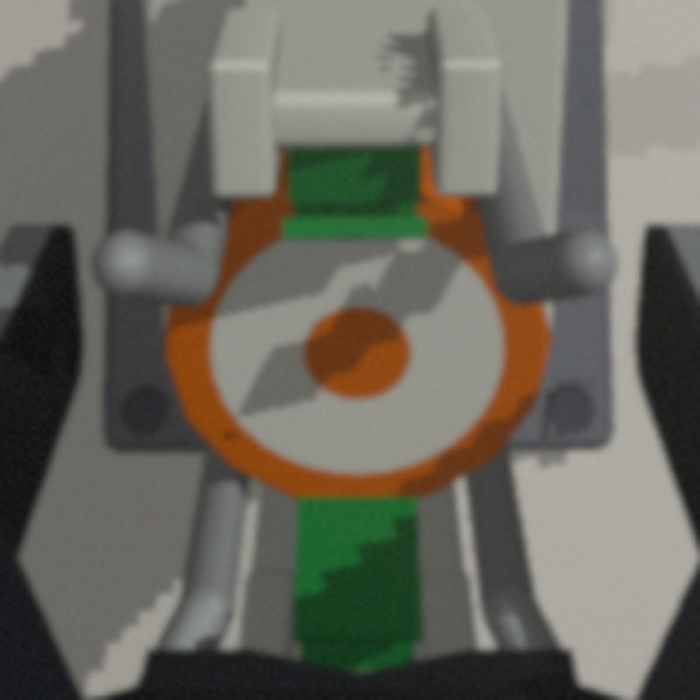

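>>> carry_out([
  [[0, 0, 0, -0.2, -0.02, 0.45, 70], [0, 0, 0, -0.2, -0.02, 0.45, 70], [0, 0, 0, -0.22, -0.02, 0.45, 70], [0, 0, 0, -0.22, -0.02, 0.45, 40], [0, 0, 0, 0, 0, 0.1, 0]],
])

```text
time: 17.3
tool_pos: [0.4682, 0.0354, 0.2113]
tool_rot: [0.627, -0.398, 0.358, -0.566]
contact_force: [0.4, -0.3, 0.6]
gripper_width: 0.489
```

```bash
python3 look.py w22; python3 goal.py -64 -69 60 0 .0726 0;  python3 goal.py -64 -69 33 0 .0726 0
```

```text
17.3 [0.4682 0.0354 0.2113] [[0.102, 0.425, 0.9], [-0.995, 0.042, 0.092], [0.001, -0.904, 0.427]] [ 0.4 -0.3  0.6] 0.4890825751192549 [-0.13 -0.5   2.27  0.12  0.95  1.29]
target [ 0.4166 -0.04    0.1811] now [0.4684 0.0354 0.2109] dshift mm [-51.8 -75.4 -29.8] units [-1.29 -1.88 -0.74] turn units [0.008 0.064 0.009] F [0.6 0.4 0.9] t 17.35
tool point now in mag mm [ 2.6  0.6 62. ]
target [ 0.428  -0.0388  0.1567] now [0.4684 0.0354 0.2109] dshift mm [-40.4 -74.2 -54.2] units [-1.01 -1.86 -1.36] turn units [0.008 0.064 0.009] F [0.6 0.4 0.9] t 17.35
tool point now in mag mm [ 2.6  0.6 62. ]
```

View pics/w22.png

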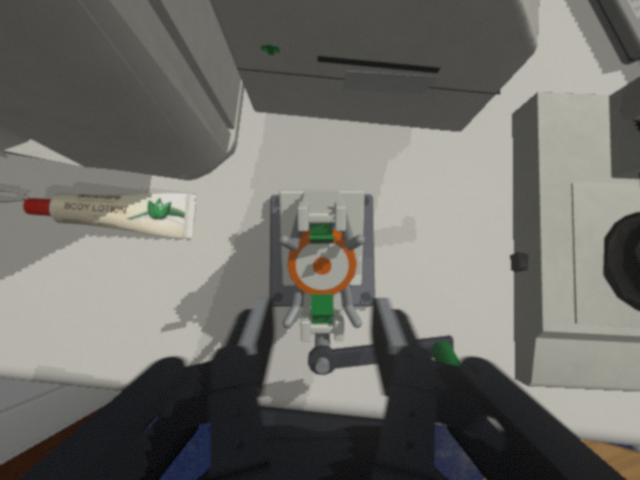

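>>> carry_out([
  [[0, 0.06, 0, -0.43, -0.63, -0.23, 0], [0, 0, 0, -0.43, -0.63, -0.23, 0], [0, 0, 0, -0.43, -0.62, -0.23, 0], [0, 0, 0, 0, 0, 0, 0], [0, 0, 0, 0, 0, 0, 0]],
])

```text
time: 17.85
tool_pos: [0.4158, -0.04, 0.1802]
tool_rot: [0.625, -0.4, 0.362, -0.565]
contact_force: [0.6, 0.3, -0.4]
gripper_width: 0.004
```

```bash
python3 look.py w23;  python3 goal.py -64 -69 33 0 .0726 0
```

```text
17.85 [ 0.4158 -0.04    0.1802] [[0.1, 0.416, 0.904], [-0.995, 0.043, 0.09], [-0.001, -0.908, 0.418]] [ 0.6  0.3 -0.4] 0.003973824905201529 [-0.37 -0.64  2.41  0.23  1.    1.01]
target [ 0.428  -0.0388  0.1567] now [ 0.4162 -0.0396  0.1808] dshift mm [ 11.7   0.7 -24.2] units [ 0.29  0.02 -0.6 ] turn units [-0.008 -0.062  0.014] F [ 0.6 -0.5 -0.9] t 17.9
tool point now in mag mm [-64.7 -68.5  59.9]
```

View pics/w23.png

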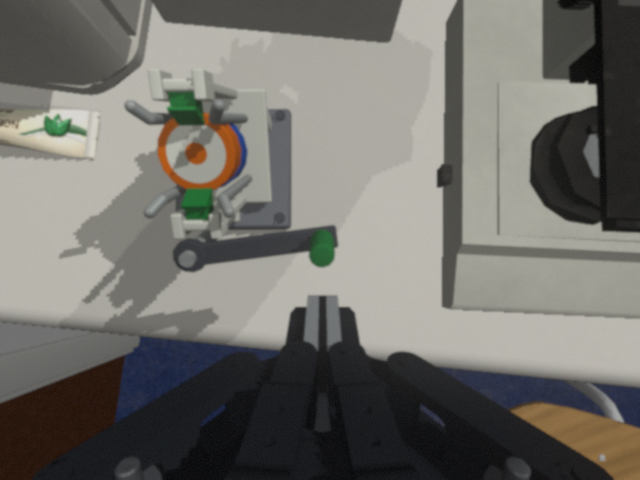

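>>> carry_out([
  [[0, -0.06, 0, 0.14, 0.01, -0.3, 0], [0, 0, 0, 0.14, 0.01, -0.3, 0], [0, 0, 0, 0, 0, 0, 0], [0, 0, 0, 0, 0, 0, 0]],
])

```text
time: 18.3
tool_pos: [0.4275, -0.0381, 0.1573]
tool_rot: [0.626, -0.399, 0.36, -0.564]
contact_force: [-0.0, -0.6, -0.4]
gripper_width: -0.0
```

```bash
python3 look.py w24;  python3 goal.py -50 -68 34 0 .0726 0
```

```text
18.3 [ 0.4275 -0.0381  0.1573] [[0.104, 0.42, 0.902], [-0.995, 0.044, 0.094], [-0.0, -0.906, 0.422]] [-0.  -0.6 -0.4] -0.00024833142454351505 [-0.36 -0.56  2.4   0.24  0.92  1.  ]
target [ 0.4401 -0.0366  0.1635] now [ 0.4277 -0.0383  0.1578] dshift mm [12.4  1.8  5.7] units [0.31 0.04 0.14] turn units [-0.     0.009 -0.013] F [ 0.   0.8 -1.1] t 18.35
tool point now in mag mm [-63.7 -68.5  34.1]
```

View pics/w24.png

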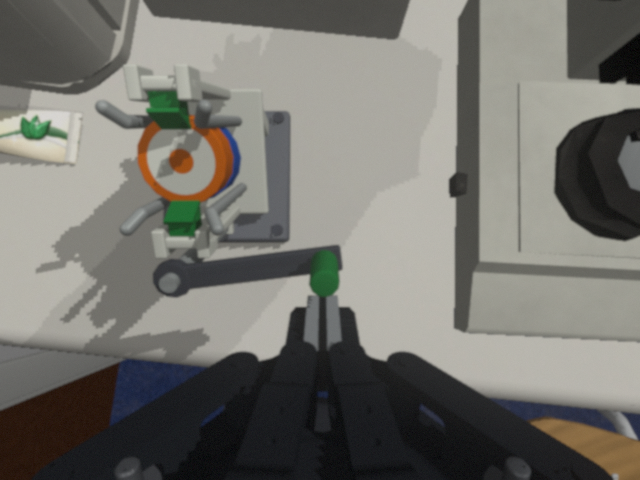

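>>> carry_out([
  [[0, 0, 0, 0.25, 0.09, 0.12, 0], [0, 0, 0, 0.25, 0.09, 0.12, 0], [0, 0, 0, 0.25, 0.09, 0.12, 0], [0, 0, 0, 0, 0, 0, 0]],
])

```text
time: 18.75
tool_pos: [0.4591, -0.0277, 0.1734]
tool_rot: [0.627, -0.398, 0.359, -0.565]
contact_force: [-0.3, 0.4, -0.2]
gripper_width: -0.003
```

```bash
python3 look.py w25;  python3 goal.py -15.5 -50 34 0 .0726 0
```

```text
18.75 [ 0.4591 -0.0277  0.1734] [[0.103, 0.423, 0.9], [-0.995, 0.043, 0.094], [0.001, -0.905, 0.425]] [-0.3  0.4 -0.2] -0.0029147885372461223 [-0.3  -0.48  2.32  0.21  0.9   1.07]
target [ 0.4693 -0.0155  0.1781] now [ 0.4585 -0.0278  0.1728] dshift mm [10.9 12.4  5.3] units [0.27 0.31 0.13] turn units [ 0.009  0.03  -0.01 ] F [-0.7 -0.6  0. ] t 18.8
tool point now in mag mm [-28.5 -61.2  34.3]
```

View pics/w25.png

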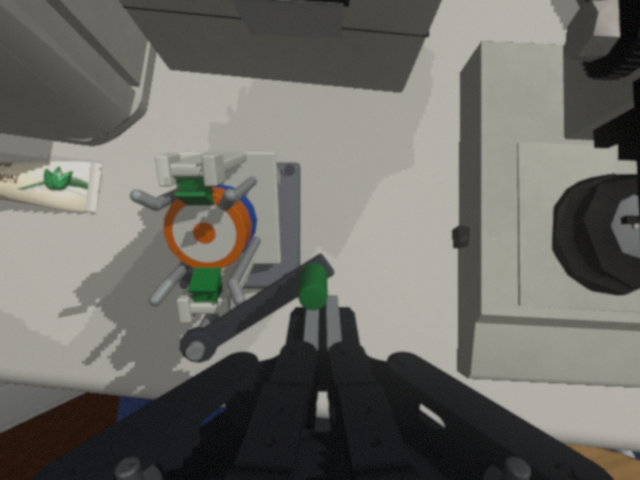

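Works well. Continue along the arc.

>>> carry_out([
  [[0, 0, 0, 0.14, 0.16, 0.07, 0], [0, 0, 0, 0.13, 0.16, 0.07, 0], [0, 0, 0, 0.08, 0.12, 0.04, 0], [0, 0, 0, 0.08, 0.12, 0.04, 0], [0, 0, 0, 0, 0, 0, 0]],
])

```text
time: 19.3
tool_pos: [0.4748, -0.0049, 0.1807]
tool_rot: [0.626, -0.399, 0.36, -0.565]
contact_force: [-0.0, -0.5, -0.1]
gripper_width: -0.001
```

```bash
python3 look.py w26;  python3 goal.py -8 -41 34 0 .0726 0
```

```text
19.3 [ 0.4748 -0.0049  0.1807] [[0.103, 0.421, 0.901], [-0.995, 0.044, 0.093], [-0.0, -0.906, 0.423]] [-0.  -0.5 -0.1] -0.0005893606655240666 [-0.23 -0.44  2.28  0.18  0.89  1.16]
target [ 0.4752 -0.0058  0.1812] now [ 0.4747 -0.0052  0.1806] dshift mm [ 0.5 -0.6  0.6] units [ 0.01 -0.02  0.01] turn units [-0.     0.013 -0.006] F [ 0.4  0.2 -0. ] t 19.35
tool point now in mag mm [ -8.6 -40.3  33.6]
```

View pics/w26.png

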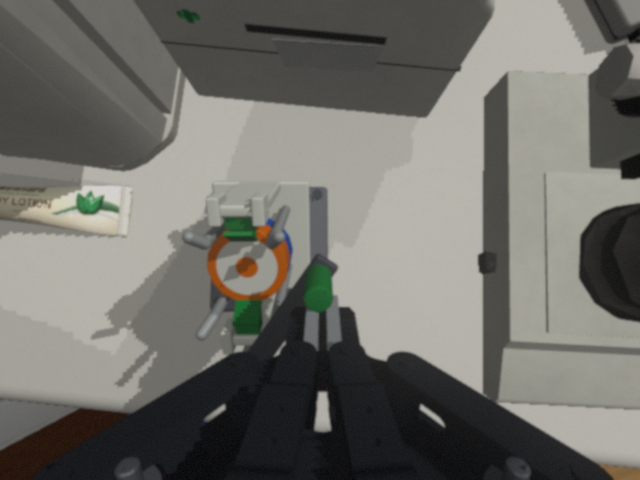

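>>> carry_out([
  [[0, 0, 0, -0.09, -0.01, -0.04, 0], [0, 0, 0, -0.15, -0.02, 0.33, 0], [0, 0, 0, -0.15, -0.02, 0.33, 40], [0, 0, 0, 0, 0, 0, 40], [0, 0, 0, 0, 0, 0, 40]],
])

```text
time: 19.85
tool_pos: [0.4588, -0.0079, 0.2053]
tool_rot: [0.626, -0.398, 0.36, -0.566]
contact_force: [0.6, 0.3, 0.4]
gripper_width: 0.468
```

```bash
python3 look.py w27;  python3 goal.py 8.5 -40 60 0 .0726 0
```

```text
19.85 [ 0.4588 -0.0079  0.2053] [[0.101, 0.422, 0.901], [-0.995, 0.043, 0.092], [0.0, -0.906, 0.424]] [0.6 0.3 0.4] 0.4678662537034784 [-0.25 -0.53  2.3   0.18  0.97  1.15]
target [ 0.479  -0.0044  0.2118] now [ 0.4586 -0.0077  0.2047] dshift mm [20.4  3.3  7.1] units [0.51 0.08 0.18] turn units [-0.002 -0.     0.011] F [-0.   0.5  0.1] t 19.9
tool point now in mag mm [-13.2 -41.2  62.3]
```

View pics/w27.png

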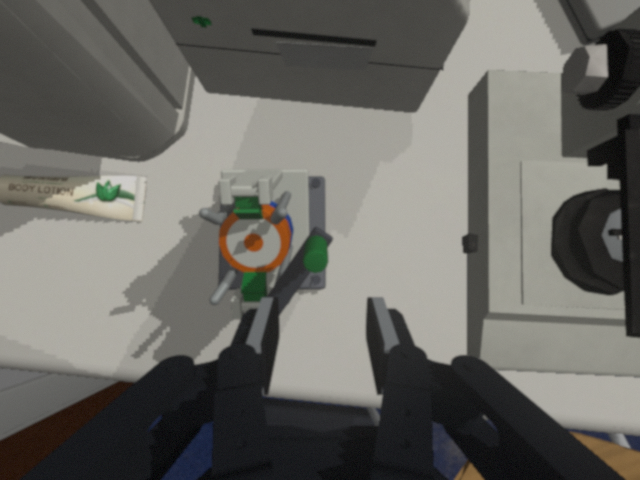

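```bash
cat > knob.py <<'E'
import sys
from h import *
from goal import Rm,o
import pickle
def f(n,u,v,z=52.5):
    s=pickle.load(open(n+".pkl","rb")); K,p,Rc=cam("wrist",s)
    d=Rm.inv().apply(Rc@np.linalg.solve(K,[u,v,1.])); q=Rm.inv().apply(p-o)*1000
    X=q+d*(z-q[2])/d[2]; print(X.round(1),"angle",np.arctan2(-X[1],X[0]+48),"r",np.hypot(X[1],X[0]+48))
f(sys.argv[1],*map(float,sys.argv[2:]))
E
python3 knob.py w27 316 258
```

```text
[ 10.9 -39.2  52.5] angle 0.5875480828419863 r 70.7600504975999
```

>>> carry_out([
  [[0, 0, 0, 0.27, 0.05, 0.13, 40], [0, 0, 0, 0.27, 0.05, 0.13, 40], [0, 0, 0, 0.1, 0.01, -0.21, 40], [0, 0, 0, 0.1, 0.01, -0.21, 40], [0, 0, 0, 0.1, 0.01, -0.2, 40]],
])

```text
time: 20.4
tool_pos: [0.4921, -0.0023, 0.1889]
tool_rot: [0.626, -0.399, 0.361, -0.565]
contact_force: [-0.5, -1.3, -1.0]
gripper_width: 0.468
```

>>> carry_out([
  [[0, 0, 0, 0, 0, 0, 40], [0, 0, 0, 0, 0, 0, 24], [0, 0, 0, 0, 0, 0, 24]],
])

```text
time: 20.7
tool_pos: [0.4924, -0.0025, 0.1909]
tool_rot: [0.626, -0.399, 0.36, -0.565]
contact_force: [-0.3, 0.5, 0.8]
gripper_width: 0.279
```

```bash
python3 look.py w28;  python3 goal.py 17 -26 36 0 .0726 0
```

```text
20.7 [ 0.4924 -0.0025  0.1909] [[0.102, 0.421, 0.901], [-0.995, 0.043, 0.092], [0.0, -0.906, 0.423]] [-0.3  0.5  0.8] 0.2793904587414607 [-0.21 -0.4   2.23  0.17  0.89  1.18]
target [0.4953 0.0113 0.1936] now [ 0.4925 -0.0025  0.1911] dshift mm [ 2.8 13.8  2.5] units [0.07 0.35 0.06] turn units [0.002 0.013 0.007] F [ 1.1 -1.5  0.1] t 20.75
tool point now in mag mm [ 12.2 -39.5  35.6]
```

View pics/w28.png

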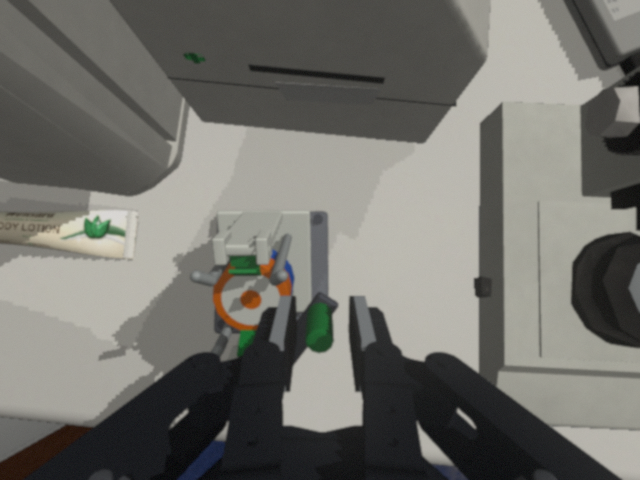

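>>> carry_out([
  [[0, 0, 0, 0.05, 0.23, 0.04, 24], [0, 0, 0, 0.04, 0.23, 0.03, 24], [0, 0, 0, 0.02, 0.23, 0.02, 24], [0, 0, 0, -0.01, 0.23, 0.01, 24], [0, 0, 0, 0, 0, 0, 24]],
])

```text
time: 21.25
tool_pos: [0.4961, 0.0359, 0.1947]
tool_rot: [0.627, -0.399, 0.36, -0.564]
contact_force: [-0.0, 0.1, 0.3]
gripper_width: 0.282
```

```bash
python3 look.py w29;  python3 goal.py 21 6 36 0 .0726 0
```

```text
21.25 [0.4961 0.0359 0.1947] [[0.104, 0.42, 0.902], [-0.995, 0.045, 0.094], [-0.001, -0.906, 0.422]] [-0.   0.1  0.3] 0.2817479914209906 [-0.12 -0.39  2.22  0.12  0.89  1.29]
target [0.4957 0.0435 0.1953] now [0.496  0.0355 0.1944] dshift mm [-0.3  8.1  0.9] units [-0.01  0.2   0.02] turn units [-0.007 -0.013 -0.021] F [-0.3 -1.1  0.7] t 21.3
tool point now in mag mm [20.1 -2.  35.4]
```

View pics/w29.png

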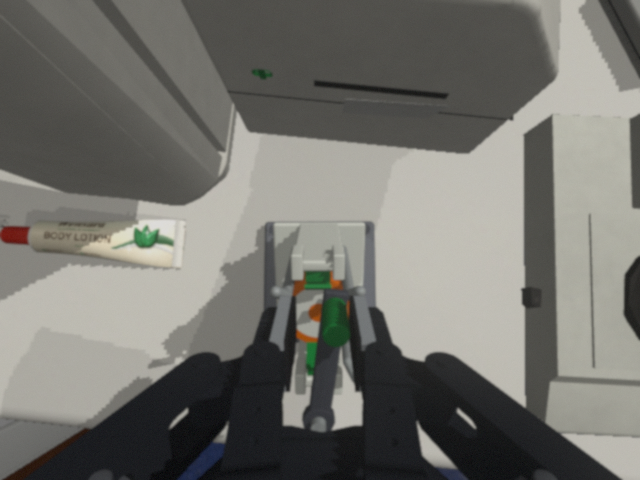

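Nearly shut; finish in small steps to the stop.

>>> carry_out([
  [[0, 0, 0, 0, 0.1, 0.01, 24], [0, 0, 0, 0, 0.1, 0.01, 24], [0, 0, 0, 0, 0, 0, 24]],
])

```text
time: 21.6
tool_pos: [0.4962, 0.0427, 0.1954]
tool_rot: [0.626, -0.399, 0.36, -0.565]
contact_force: [0.4, -0.6, 0.3]
gripper_width: 0.285
```

```bash
python3 look.py w30;  python3 goal.py 21 7 36 0 .0726 0; python3 - <<'E'
from h import *
im=cv2.imread("pics/w30.png"); crop(im,240,210,400,440,3.4,"pics/w30c.png")
E
```

```text
21.6 [0.4962 0.0427 0.1954] [[0.102, 0.42, 0.902], [-0.995, 0.043, 0.092], [-0.0, -0.906, 0.422]] [ 0.4 -0.6  0.3] 0.28483884374192936 [-0.1  -0.39  2.22  0.11  0.88  1.32]
target [0.4956 0.0445 0.1953] now [0.4963 0.0425 0.1955] dshift mm [-0.7  2.  -0.2] units [-0.02  0.05 -0.  ] turn units [-0.004 -0.002  0.004] F [ 0.1 -0.2  0.1] t 21.65
tool point now in mag mm [21.5  5.  35.9]
```

View pics/w30c.png

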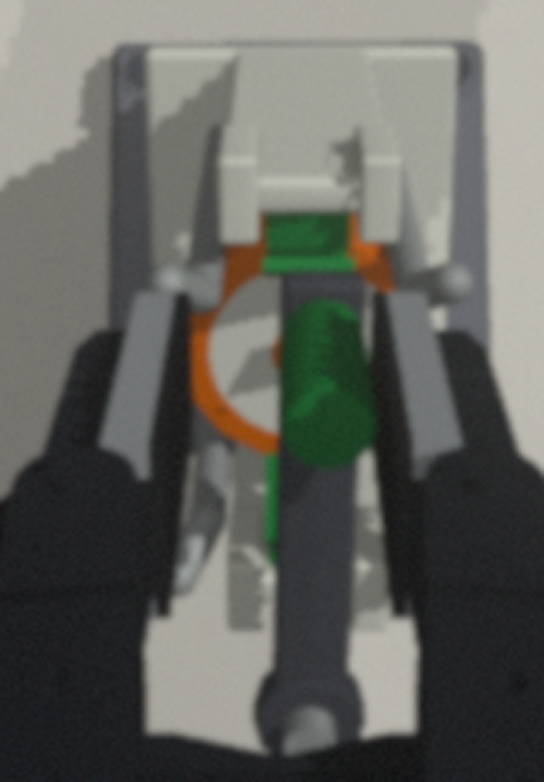

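```bash
python3 knob.py w30 336.5 335.5
```

```text
[21.1 -1.5 52.5] angle 0.02182640006166658 r 69.13457458914867
```

>>> carry_out([
  [[0, 0, 0, 0, 0.05, 0, 24], [0, 0, 0, 0, 0, 0, 24]],
])

```text
time: 21.85
tool_pos: [0.4964, 0.0444, 0.1956]
tool_rot: [0.626, -0.399, 0.36, -0.565]
contact_force: [-0.6, -0.6, 0.0]
gripper_width: 0.285
```

Angle is about 0.02 rad; I'll push on to the stop, watching the force.

>>> carry_out([
  [[0, 0, 0, 0, 0.03, 0, 24], [0, 0, 0, 0, 0.02, 0, 24], [0, 0, 0, 0, 0, 0, 24]],
])

```text
time: 22.15
tool_pos: [0.4964, 0.0453, 0.1956]
tool_rot: [0.625, -0.4, 0.359, -0.566]
contact_force: [-1.2, -7.3, 1.1]
gripper_width: 0.282
```

```bash
python3 look.py w31; python3 - <<'E'
from h import *
im=cv2.imread("pics/w31.png"); crop(im,240,210,400,440,3.4,"pics/w31c.png")
E
```

```text
22.15 [0.4964 0.0453 0.1956] [[0.101, 0.421, 0.902], [-0.995, 0.04, 0.093], [0.003, -0.906, 0.422]] [-1.2 -7.3  1.1] 0.28177315538910125 [-0.09 -0.38  2.22  0.1   0.88  1.33]
```

View pics/w31c.png

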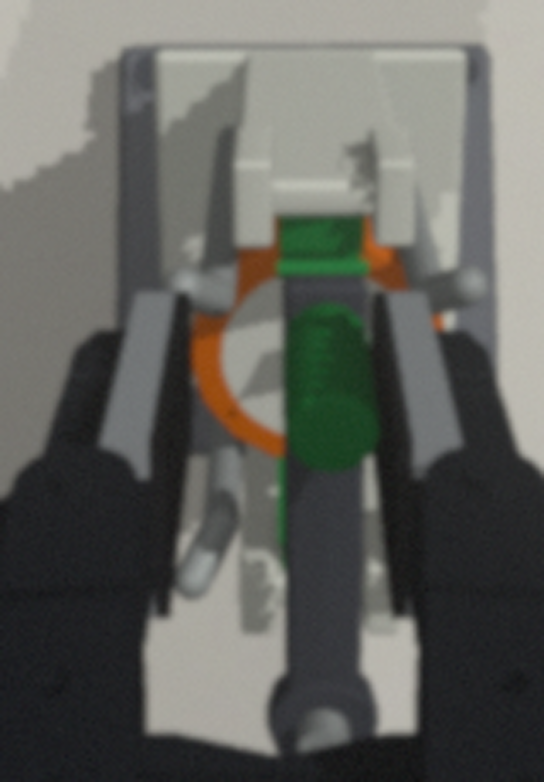

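>>> carry_out([
  [[0, 0, 0, 0, -0.14, 0, 24], [0, 0, 0, 0, 0, 0, 40], [0, 0, 0, -0.15, -0.01, 0.33, 40], [0, 0, 0, -0.3, -0.03, 0.7, 40], [0, 0, 0, -0.3, -0.03, 0.7, 40]],
])

```text
time: 22.7
tool_pos: [0.4657, 0.0382, 0.2648]
tool_rot: [0.626, -0.399, 0.361, -0.565]
contact_force: [0.6, -0.6, 0.3]
gripper_width: 0.473
```

>>> carry_out([
  [[0, 0, 0, 0, 0, 0, 40], [0, 0, 0, 0, 0, 0, 40]],
])

```text
time: 22.9
tool_pos: [0.4666, 0.038, 0.2657]
tool_rot: [0.626, -0.398, 0.359, -0.566]
contact_force: [-0.5, 0.6, -0.6]
gripper_width: 0.473
```

```bash
python3 look.py w32; python3 look.py t32 top; python3 - <<'E'
from h import *
im=cv2.imread("pics/w32.png"); crop(im,230,180,430,400,3.4,"pics/w32c.png")
im=cv2.imread("pics/t32.png"); crop(im,150,190,500,310,2.2,"pics/t32c.png")
E
```

```text
22.9 [0.4666 0.038  0.2657] [[0.102, 0.423, 0.901], [-0.995, 0.043, 0.092], [0.0, -0.905, 0.425]] [-0.5  0.6 -0.6] 0.4731799040377404 [-0.12 -0.56  2.21  0.11  1.06  1.32]
22.95 [0.4663 0.0381 0.2642] [[0.102, 0.42, 0.902], [-0.995, 0.043, 0.092], [-0.0, -0.906, 0.422]] [ 0.2  0.4 -0.1] 0.4664353397096832 [-0.12 -0.56  2.22  0.11  1.06  1.32]
```

View pics/w32c.png

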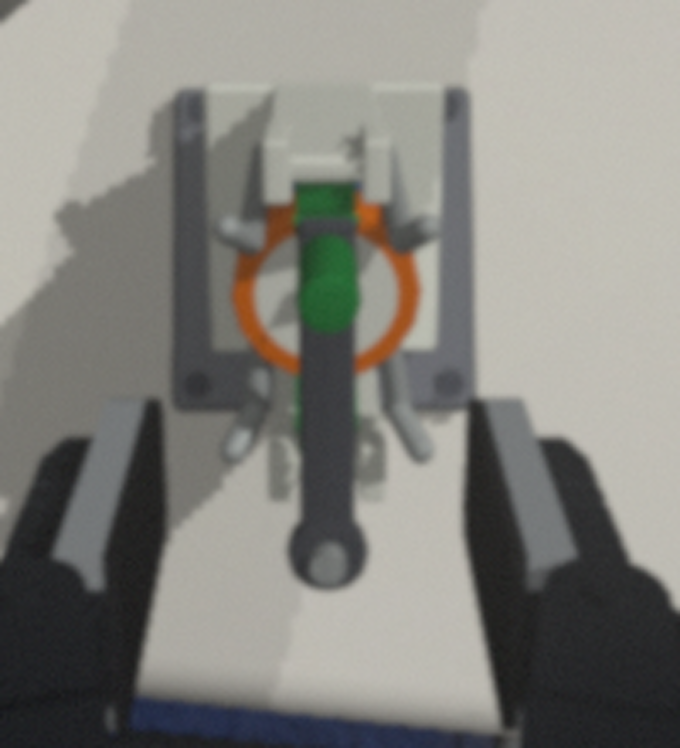

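View pics/t32c.png

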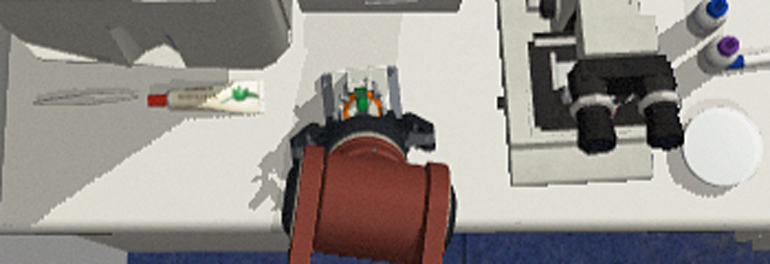

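```bash
python3 -c "
from plant import *
print(job_done()); print(state()['time'])"
```

```text
the job is handed in; nothing more can be done
None
the job is handed in; nothing more can be done
```

I loaded the feeder: blue disc first, orange on top, each pushed down until both catches snapped over it. I then swung the keeper bar shut against its stop and backed the arm clear. I handed the job in at about 23 s of the 72 s allowed. The hand-in gave no verdict.

- **Discs:** after each release, the disc's top face sat within about 1 mm of where it should be under the catches. Both catch tips were back in their shut positions in the pictures. Blue was seen lying directly under orange, but I judged its depth only by eye.
- **Upper catch:** while blue was alone, it showed a thin green line of about 0.5 mm, inside the 2 mm limit. The line was gone once orange was in.
- **Keeper bar:** it measured about 0.02 rad from shut just before the last push. It then met its stop at about 7 N, and the final picture shows it straight across the mouth.
- **Bystanders and arm:** the gel tube, forceps and petri dish looked undisturbed in the last overhead picture. At the end the wrist force was down to noise, with the fingers clear of everything.

No check failed. One reading was lower than expected: the force on the orange push was about 4 N where the two-disc spring estimate is about 7 N, probably friction in the cage.

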